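# Set up and stock the fittings bays

## Robot

A 6-joint arm with a two-finger parallel gripper is mounted at the origin on the work surface. World frame = base frame: x ahead of the robot, y to its left, z up, the work surface at z = 0. Lengths are in m, angles in degrees, forces in N, time in s.
With the tool pointing down it reaches from about 0.325 to 0.85 m from the base axis. Payload 15.5 kg.
Tool frame: the origin (TCP) lies midway between the tips of the shut fingers; the grasp point (between the pads) lies 19 mm behind it; z points along the fingers, y is the line along which they close (so a half turn about z gives the same grasp; the last joint's range is limited). The gripper opens to 91 mm and grips with 3 to 60 N. Pads are 32 mm wide; open, the fingers measure 118 mm over their backs; the gripper's body (76 mm by 178 mm) begins 60 mm behind the grasp point.
Start: joints at [-81.561, 28.281, 77.091, -0, 74.628, -5.472], TCP at [0.15, -0.607, 0.185] pointing down, gripper open.
Joint ranges: [-166.48, 166.48], [-47.26, 123.95], [12.59, 153.08], [-70.14, 250.14], [6.76, 159.57], [-176.63, 176.63]. Speed limits (degrees/s): [108.29, 108.29, 147.25, 172.46, 172.46, 172.46].

## Interface

Orientations are given as [roll, pitch, yaw] about the fixed x, y, z axes, in that order (R = Rz(yaw) Ry(pitch) Rx(roll)).
In Python, from bench import env gives the robot as it stands.
- The arm moves only by the shell command python3 -m crank 'ROWS'. ROWS is JSON, a list of rows, each an object with "linear": the shift along the tool's x, y, z in mm, a list of three; "rotation": the turn, a rotation vector about the tool's x, y, z in rad, a list of three; "gripper": the finger opening in mm, from 0 to 91.2. A call has exactly 8 rows; each row shifts and turns the commanded pose from where the row before left it, along the tool's axes as they then stand; what a row does not reach is not made up. A row lasts 1/8 s, in which the tool goes at most 62.5 mm and 10.7 degrees, less where a joint would pass 70% of its speed; a pose out of reach is approached as far as the arm can. A call with a gripper value outside its range is refused whole. The fingers move at their own pace and stop on an object; the grip force is fixed at half the most. Time passes only in rows, so rows that do not move let the fingers close, or fill a call up. It gives the time, the measured TCP pose, the force, the opening and the grip force at its end, in the units of the state.
- env.state(): the state, without advancing time (a new reading comes with each control period).
- env.capture(name): name is "scene" or "side" or "wrist"; returns a dict with "frame" (480x640x3 uint8, red, green, blue), "z_map" (480x640 float32, m along the optical axis (not along the pixel's ray), 0 where there is no reading), "K" (3x3 intrinsics, pixels), "origin" and "rotation" of the camera in the world; the wrist camera has in their place "tool_from_camera" (4x4, takes a point from camera to tool coordinates, whose origin is the TCP and whose axes are the flange's). Camera axes: x right, y up, looking along -z (the intrinsics and any distortion apply to the point x, -y, -z); pixel columns grow to the right and rows downward; lengths in m; the calibration is good to about 2 mm. A picture is of the moment at which its call begins: read the wrist's pose just before it.
- env.finish_job(): hands the job in; it is judged then, once.
The state is a dict: "time_s": time; "joint_pos": joint angles; "dq": joint speeds; "effort": joint torques, N m; "ee_pos": TCP position; "tool_rot": TCP orientation; "force": force on the tool from outside, world axes, zero at the start; "torque": the same for the moment, N m; "gripper_width": opening from 0.0 (shut) to 1.0 (fully open); "gripper_force": force on a finger pad.
Only numpy, scipy, OpenCV 4.12 (cv2) and the standard library are available. Lean on these libraries where they do the work, as an engineer would, in place of code of your own. Each camera call takes 0.05 s, during which the arm holds its last target. There are 200 camera calls.

## Task

Get this counter of fittings bays ready: swing the clamp lever to the green mark, then, with it left there, slide every sample plate lying on the counter fully home into the slot under the bin that holds its metal (copper, brass or steel). Put each loose fitting in the bin of its own metal, before or after the plates, and once all the plates are home swing the lever to the red mark to clamp them. Leave everything else on the counter where it is.

Things in the scene. Friction and masses are not known exactly. Their poses are not given: they have to be found in the camera images.
- bay_copper: Fixed grey bay, copper patch in front: bin of copper fittings above a flat slot. 150 (x) x 104 (y) x 92 mm. Origin: centre of underside, 6 mm above the table; front faces -x. Slot mouth at x = -75 (flared lips 14 mm ahead), end stop at x = -25, y = -34.5 to 34.5, z = 10 to 20.5 mm. A plate fully home has its origin at x = -95, y = 0, z = 10 mm here, axes along the bay's.
- bin_copper (a point): Middle of the copper bin, on the surface of its stock (bay z = 44 mm), axes as the bay's. Inside the bin measures 142 (x) x 96 (y) mm; its front wall rises 36 mm above this point, the others 48 mm.
- plate_copper: Loose white sample plate, 140 (x) x 66 (y) x 8 mm, 180 g, with a copper patch and a small upright copper sample fitting. Origin: centre of its underside, +x is the end that goes into the slot. Black grip rib on top, centred at x = -25, y = 0: 36 (x) x 20 (y) mm, from z = 8 to 48 mm; the sample, 18 mm across (some up to 32 mm in y), stands at x = -58.5, z = 8 to 30 mm.
- bay_brass: Fixed grey bay, brass patch in front: bin of brass fittings above a flat slot. 150 (x) x 104 (y) x 92 mm. Origin: centre of underside, 6 mm above the table; front faces -x. Slot mouth at x = -75 (flared lips 14 mm ahead), end stop at x = -25, y = -34.5 to 34.5, z = 10 to 20.5 mm. A plate fully home has its origin at x = -95, y = 0, z = 10 mm here, axes along the bay's.
- bin_brass (a point): Middle of the brass bin, on the surface of its stock (bay z = 44 mm), axes as the bay's. Inside the bin measures 142 (x) x 96 (y) mm; its front wall rises 36 mm above this point, the others 48 mm.
- plate_brass: Loose white sample plate, 140 (x) x 66 (y) x 8 mm, 180 g, with a brass patch and a small upright brass sample fitting. Origin: centre of its underside, +x is the end that goes into the slot. Black grip rib on top, centred at x = -25, y = 0: 36 (x) x 20 (y) mm, from z = 8 to 48 mm; the sample, 18 mm across (some up to 32 mm in y), stands at x = -58.5, z = 8 to 30 mm.
- bay_steel: Fixed grey bay, steel patch in front: bin of steel fittings above a flat slot. 150 (x) x 104 (y) x 92 mm. Origin: centre of underside, 6 mm above the table; front faces -x. Slot mouth at x = -75 (flared lips 14 mm ahead), end stop at x = -25, y = -34.5 to 34.5, z = 10 to 20.5 mm. A plate fully home has its origin at x = -95, y = 0, z = 10 mm here, axes along the bay's.
- bin_steel (a point): Middle of the steel bin, on the surface of its stock (bay z = 44 mm), axes as the bay's. Inside the bin measures 142 (x) x 96 (y) mm; its front wall rises 36 mm above this point, the others 48 mm.
- plate_steel: Loose white sample plate, 140 (x) x 66 (y) x 8 mm, 180 g, with a steel patch and a small upright steel sample fitting. Origin: centre of its underside, +x is the end that goes into the slot. Black grip rib on top, centred at x = -25, y = 0: 36 (x) x 20 (y) mm, from z = 8 to 48 mm; the sample, 18 mm across (some up to 32 mm in y), stands at x = -58.5, z = 8 to 30 mm.
- tee_a: Loose copper tee lying flat, pipe 22 mm across: run 50 mm along x, centred, flat ends; branch along +y to y = 30 mm. Origin below the run's centre, on the table; axis height 11 mm. About 90 g.
- tee_b: Loose copper tee lying flat, pipe 22 mm across: run 50 mm along x, centred, flat ends; branch along +y to y = 30 mm. Origin below the run's centre, on the table; axis height 11 mm. About 90 g.
- hex_a: Loose brass hexagon bushing, upright: hexagon 30 mm across flats (flats face +-x and every 60 degrees), 18 mm high, with a neck 24 mm across above it to 31 mm. Origin: centre of its underside. About 90 g.
- hex_b: Loose brass hexagon bushing, upright: hexagon 30 mm across flats (flats face +-x and every 60 degrees), 18 mm high, with a neck 24 mm across above it to 31 mm. Origin: centre of its underside. About 90 g.
- plug_a: Loose steel square-head plug, upright: square 26 x 26 mm (sides along x and y), 20 mm high, with a neck 20 mm across above it to 30 mm. Origin: centre of its underside. About 90 g.
- clamp (a joint): Angle of the clamp lever, rad, 0 to 1.8, growing counterclockwise seen from above about a vertical pivot; it stays where it is left (about 3 N at the knob to move it). Green mark at 0.35 (clamp open), red mark at 1.40 (clamp shut).
- clamp_knob (a point): Point on the lever's upright black knob with a yellow band: 22 mm across, from 27 to 69 mm above the table; this point is on its axis, 53 mm above the table, at 70 mm from the pivot.
- clamp_pivot (a point): Point on the fixed vertical pivot axis of the lever, at the centre of a round grey quadrant of 95 mm radius and 16 mm high beside the bays, which carries the green and the red mark.
- jar: Bystander, to be left alone: green jar, 60 mm across, 60 mm high. Origin: its underside centre.
- tape: Bystander, to be left alone: white ring of tape, 60 mm across, 19 mm high. Origin: its underside centre.
- wrench: Bystander, to be left alone: steel wrench, 200 mm, lying. Origin: its underside, middle of its length.
- screwdriver: Bystander, to be left alone: screwdriver, 180 mm, lying. Origin: its underside, middle of its length.
- mug: Bystander, to be left alone: blue mug, 80 mm across, 90 mm high. Origin: its underside centre.
- measure: Bystander, to be left alone: yellow tape measure case, 65 x 35 x 60 mm. Origin: its underside centre.
- carton: Bystander, to be left alone: cardboard carton, 80 x 80 x 70 mm. Origin: its underside centre.
Mind the look-alikes: they are no part of the job. What is shaped like the tee_a but pink or purple is not meant.

How it is judged:
By the outcome, as a careful person would: the job done as asked, in the order asked, and still so for the second after the job is handed in, with the robot touching nothing.
Of plate_copper, plate_brass, plate_steel only 2 to 3 are there at a start; the rules pass over those that are not, and their reading is None.
Of tee_a, tee_b, hex_a, hex_b, plug_a only 2 to 3 are there at a start; the rules pass over those that are not, and their reading is None.
At some moment in a run one of tee_a, tee_b, hex_a, hex_b, plug_a may be knocked a few centimetres aside while the robot is not near it.
Once in a run the grip may slacken for a moment while it holds something.
It also fails if it takes over 210 s, if anything falls off the work surface, if the arm or the gripper's body presses on something with over 40 N, if the wrist force passes 120 N, or if a joint passes its speed limit or range.

## Working session

There is one attempt and no reset: what is moved stays moved. The work goes in short steps, Python scripts to look and compute and a shell command to move; the robot and the scene stay as the last step left them, time stands still between calls to the robot, and variables do not carry over. Pictures are saved under pics/ and viewed, at most 14 in all, crops included, and the job is handed in when it is done.

```bash
ls; mkdir -p pics; cat > h.py <<'E'
import numpy as np, cv2
from bench import env
from scipy.spatial.transform import Rotation as R
def cap(n,save=None):
    s=env.state(); c=env.capture(n)
    if n=="wrist":
        T=np.eye(4); T[:3,:3]=R.from_euler('xyz',s['tool_rot'],degrees=True).as_matrix(); T[:3,3]=s['ee_pos']
        M=T@np.array(c['tool_from_camera'])
    else:
        M=np.eye(4); M[:3,:3]=c['rotation']; M[:3,3]=c['origin']
    c['M']=M
    if save: 
        cv2.imwrite(f'pics/{save}.png',c['frame'][:,:,::-1])
        np.savez(f'{save}.npz',frame=c['frame'],z=c['z_map'],K=c['K'],M=M)
    return c
def cloud(z,K,M):
    v,u=np.mgrid[:z.shape[0],:z.shape[1]]
    p=np.stack([(u-K[0,2])/K[0,0]*z,-(v-K[1,2])/K[1,1]*z,-z],-1)
    w=p@M[:3,:3].T+M[:3,3]; w[z<=0]=np.nan
    return w
def ortho(w,f,x0,x1,y0,y1,s=1000,zmax=.3):
    # top view map: rows: x decreasing downward, col: y decreasing to right; s px per m
    H=int((x1-x0)*s);W=int((y1-y0)*s)
    im=np.zeros((H,W,3),np.uint8);hz=np.full((H,W),-1.)
    ok=np.isfinite(w[...,2])&(w[...,2]<zmax)
    p=w[ok];c=f[ok];r=((x1-p[:,0])*s).astype(int);q=((y1-p[:,1])*s).astype(int)
    k=(r>=0)&(r<H)&(q>=0)&(q<W);p,c,r,q=p[k],c[k],r[k],q[k]
    o=np.argsort(p[:,2]);im[r[o],q[o]]=c[o];hz[r[o],q[o]]=p[o,2]
    return im,hz
E
python3 - <<'E'
from h import *
print(env.state())
for n in('scene','side','wrist'):
    c=cap(n,n); print(n,c['K'].tolist(),c['M'].round(3).tolist(),[k for k in c])
a=np.vstack([cv2.imread('pics/scene.png')]);cv2.imwrite('pics/s2.png',cv2.resize(a,(800,600)))
E
```

```text
pics
{'time_s': 0.0, 'joint_pos': array([-8.15596844e+01,  2.83153217e+01,  7.71278717e+01,  1.63412129e-03,
        7.46273952e+01, -5.46912689e+00]), 'dq': array([-0.16320041, -0.05257458,  0.00990462,  0.02389863, -0.09388306,
       -0.00709813]), 'effort': array([-6.08054852e-04, -8.78830075e+01, -3.81858265e+01,  7.04211113e-02,
        5.34988660e-02, -1.10906276e-04]), 'ee_pos': array([ 0.15022223, -0.60624936,  0.18442916]), 'tool_rot': array([-1.79929883e+02, -8.29570700e-03,  1.39090033e+01]), 'force': array([ 0.51934059,  0.20787917, -0.20154358]), 'torque': array([-0.02631325, -0.02028325, -0.0089498 ]), 'gripper_force': 0.0, 'gripper_width': 1.0028355671080214}
scene [[585.7243255667763, 0.0, 313.67093972306395], [0.0, 585.7243255667763, 239.54725184478664], [0.0, 0.0, 1.0]] [[42.489, -0.738, 48.632, 1.122], [42.489, -0.738, 48.632, -0.652], [42.489, -0.738, 48.632, 1.024], [0.0, 0.0, 0.0, 1.0]] ['frame', 'z_map', 'K', 'origin', 'rotation', 'M']
side [[435.851518643345, 0.0, 312.35362316169676], [0.0, 435.851518643345, 245.4852016814117], [0.0, 0.0, 1.0]] [[39.286, 0.586, -140.19, -0.012], [39.286, 0.586, -140.19, 0.535], [39.286, 0.586, -140.19, 0.963], [0.0, 0.0, 0.0, 1.0]] ['frame', 'z_map', 'K', 'origin', 'rotation', 'M']
wrist [[384.5765477345351, 0.0, 328.03518806528916], [0.0, 384.5765477345351, 241.35583462933536], [0.0, 0.0, 1.0]] [[0.24, 0.931, 0.277, 0.229], [-0.971, 0.23, 0.067, -0.587], [-0.001, -0.285, 0.959, 0.383], [0.0, 0.0, 0.0, 1.0]] ['frame', 'z_map', 'K', 'tool_from_camera', 'M']
```

Rotations are Euler degrees; fix and view.

```bash
sed -i "s/M\[:3,:3\]=c\['rotation'\]/M[:3,:3]=R.from_euler('xyz',c['rotation'],degrees=True).as_matrix()/" h.py
python3 - <<'E'
from h import *
ims=[]
for n in('scene','side'):
    c=cap(n,n); w=cloud(c['z_map'],c['K'],c['M']); np.save(n+'_w.npy',w)
    z=w[...,2]; print(n,np.nanpercentile(z,[5,30,50,70]))
    im,hz=ortho(w,c['frame'],.05,.95,-.8,.8,500); ims.append(im)
m=np.where((ims[0].sum(2)>0)[...,None],ims[0],ims[1])
cv2.imwrite('pics/top.png',m[:,:,::-1])
cv2.imwrite('pics/side2.png',cv2.resize(cv2.imread('pics/side.png'),(800,600)))
cv2.imwrite('pics/s2.png',cv2.resize(cv2.imread('pics/scene.png'),(800,600)))
E
```

```text
scene [-0.16842965 -0.00193049  0.00027142  0.00356827]
side [-0.43129602 -0.00101179  0.00139105  0.02167841]
```

View pics/s2.png

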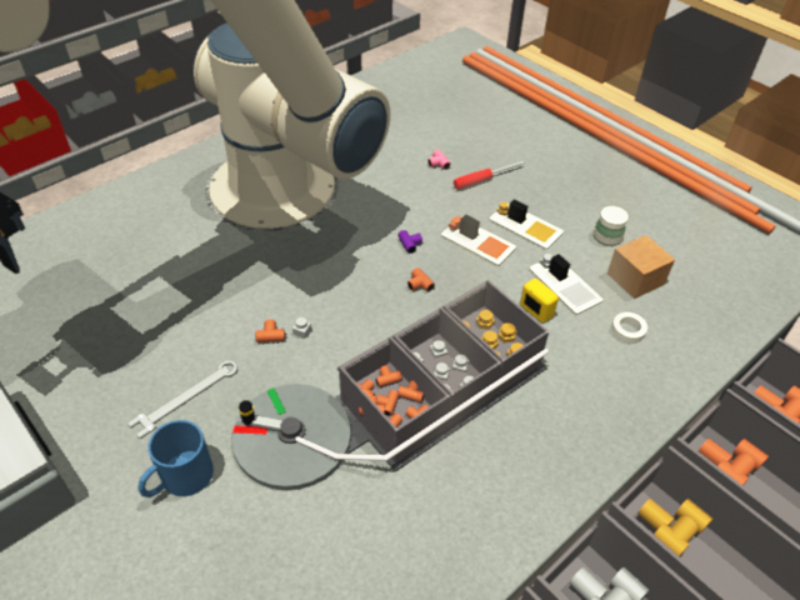

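View pics/side2.png

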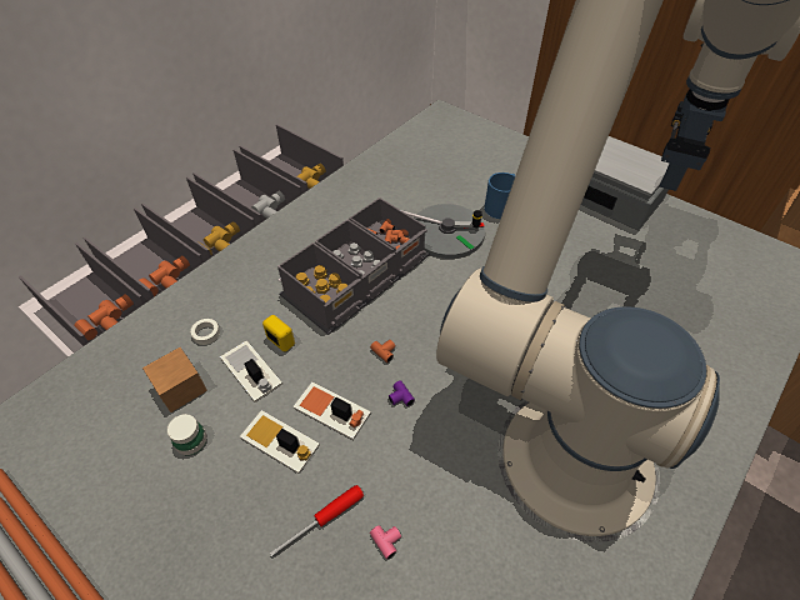

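View pics/top.png

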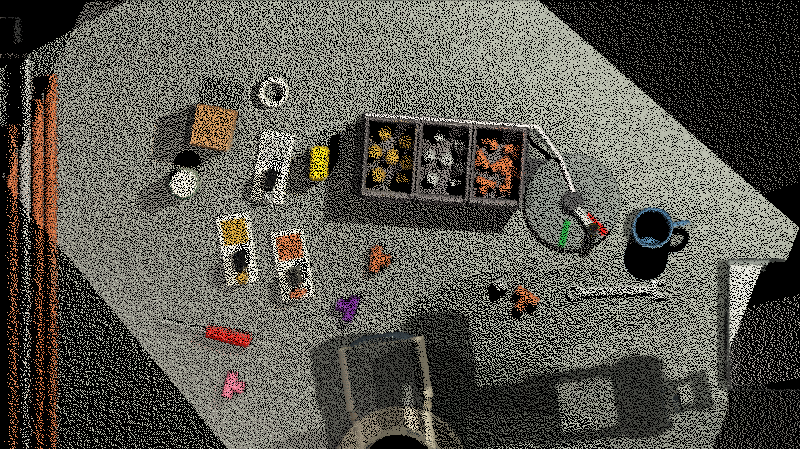

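The scene shows 3 plates (brass, copper, steel at the left), tees near scene px (420,280) and (270,330), and one plug at (302,326). The bays run brass, steel, copper from left to right. The knob (247,410) is near red, and the purple and pink tees are decoys. Next I measure.

```bash
cat > m.py <<'E'
from h import *
def rect(p):
    (cx,cy),(a,b),t=cv2.minAreaRect((p[:,:2]*1000).astype(np.float32))
    if a<b: a,b,t=b,a,t+90
    return [round(float(v),1) for v in(cx,cy,a,b,(t+90)%180-90)]
def trim(p,n=6,r=.004):
    from scipy.spatial import cKDTree
    t=cKDTree(p); return p[np.array([len(i) for i in t.query_ball_point(p,r)])>=n]
def meas(w,f):
    P=w.reshape(-1,3);C=f.reshape(-1,3).astype(float)
    k=np.isfinite(P[:,2]);P,C=P[k],C[k]
    hsv=cv2.cvtColor(C[None].astype(np.uint8),cv2.COLOR_RGB2HSV)[0].astype(int)
    box=lambda x0,x1,y0,y1,z0,z1:(P[:,0]>x0)&(P[:,0]<x1)&(P[:,1]>y0)&(P[:,1]<y1)&(P[:,2]>z0)&(P[:,2]<z1)
    g=P[box(.5,.75,-.3,.11,.075,.105)]
    print('bays',rect(trim(g)))
    for n,b in dict(brass=(.36,.535,.28,.38),copper=(.34,.5,.165,.275),steel=(.53,.7,.2,.3)).items():
        q=trim(P[box(*b,.004,.060)],4); print(n,'plate',rect(q),end=' ')
        q=trim(P[box(*b,.035,.060)],4); print('rib',rect(q) if len(q)>4 else 0, 'ztop',q[:,2].max() if len(q) else 0)
    sat=hsv[:,1]>110
    for n,b,s in(('teeA',(.39,.47,0,.09),1),('teeB',(.31,.39,-.29,-.215),1),('plug',(.33,.41,-.215,-.15),0)):
        m=box(*b,.006,.05)
        q=trim(P[m],4); print(n,len(q),rect(q) if len(q)>4 else 0,q[:,2].max() if len(q) else 0)
    q=P[box(.44,.6,-.45,-.3,.05,.08)]; print('knob',len(q),rect(q) if len(q)>4 else 0)
    q=P[box(.44,.65,-.46,-.25,.010,.019)]; print('quad',len(q),rect(trim(q)))
    G=box(.44,.6,-.45,-.3,.008,.03)&(hsv[:,1]>120)
    for n,h in(('green',(hsv[:,0]>40)&(hsv[:,0]<85)),('red',(hsv[:,0]<6)|(hsv[:,0]>174))):
        q=P[G&h]; print(n,len(q),rect(q) if len(q)>4 else 0)
if __name__=='__main__':
    Ws=[];Fs=[]
    for n in('scene','side'):
        d=np.load(n+'.npz');w=np.load(n+'_w.npy');print('---',n);meas(w,d['frame']);Ws.append(w.reshape(-1,3));Fs.append(d['frame'].reshape(-1,3))
    im,hz=ortho(np.vstack(Ws),np.vstack(Fs),.3,.75,-.45,.4,900)
    k=im.sum(2)>0
    ind=cv2.distanceTransformWithLabels((~k).astype(np.uint8),cv2.DIST_L2,5,labelType=cv2.DIST_LABEL_PIXEL)
    lut=np.zeros((ind[1].max()+1,3),np.uint8);lut[ind[1][k]]=im[k]
    im=lut[ind[1]]*(ind[0]<5)[...,None].astype(np.uint8)
    cv2.imwrite('pics/fused.png',im[:,:,::-1])
E
python3 m.py
```

```text
--- scene
bays [627.4, -89.2, 319.4, 156.8, 86.1]
brass plate [454.4, 322.3, 138.4, 64.5, 8.6] rib [430.0, 319.9, 35.2, 18.8, 10.1] ztop 0.05122332736637181
copper plate [422.0, 213.1, 137.3, 68.0, 10.1] rib [397.9, 208.1, 35.3, 19.0, 4.8] ztop 0.05168473224173442
steel plate [618.1, 254.0, 138.6, 69.0, -10.3] rib [591.7, 256.7, 36.7, 19.4, -10.5] ztop 0.04966067664733809
teeA 146 [432.1, 37.7, 52.9, 38.5, -2.4] 0.02433729102350013
teeB 209 [349.5, -248.5, 48.5, 40.4, 52.6] 0.024591986747573014
plug 108 [381.5, -202.4, 25.7, 24.8, 29.4] 0.03286020545779744
knob 132 [492.0, -387.9, 22.1, 21.0, 4.5]
quad 4992 [549.0, -346.3, 186.3, 183.1, -68.5]
green 125 [482.4, -328.8, 54.0, 12.4, -14.8]
red 164 [499.8, -391.4, 56.7, 17.8, 45.6]
--- side
bays [627.5, -36.4, 214.6, 151.8, 85.4]
brass plate [451.1, 324.4, 141.3, 66.8, 9.5] rib [425.9, 321.6, 35.8, 20.0, 11.5] ztop 0.05143388555553208
copper plate [419.5, 214.6, 140.6, 66.4, 10.1] rib [394.7, 209.9, 36.1, 20.4, 10.3] ztop 0.051817886796530765
steel plate [613.7, 254.9, 141.3, 66.2, -9.9] rib [588.6, 259.7, 36.5, 18.9, -9.4] ztop 0.052104782403658456
teeA 131 [429.2, 40.9, 49.9, 39.3, -2.5] 0.02585271389531607
teeB 0 0 0
plug 0 0 0
knob 60 [489.6, -386.0, 22.2, 21.9, -46.4]
quad 1256 [0.0, 0.0, 0.0, 0.0, 0.0]
green 51 [482.8, -329.6, 52.5, 13.2, -14.0]
red 11 [494.3, -392.1, 54.8, 15.7, 64.9]
```

View pics/fused.png

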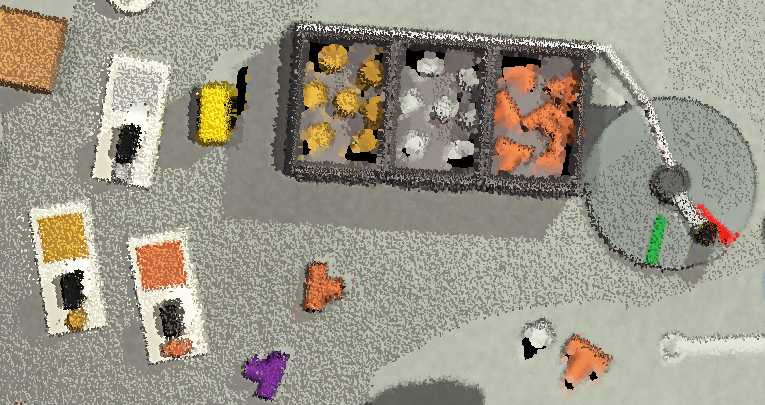

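```bash
cat > plan.py <<'E'
import sys; from h import *
# usage: plan.py X Y Z yaw (mm,deg)  -> tool-frame deltas now
def plan(X,Y,Z,yaw=None):
    s=env.state(); e=np.array(s['ee_pos'])*1000; r=R.from_euler('xyz',s['tool_rot'],degrees=True)
    d=r.inv().apply(np.array([X,Y,Z])-e)
    out=f"t{s['time_s']:.1f} at {e.round(1)} rpy {np.round(s['tool_rot'],1)} F{np.round(s['force'],1)} g{s['gripper_width']*91.2:.0f} gf{s['gripper_force']:.0f} j6 {s['joint_pos'][5]:.0f}"
    if yaw is not None:
        out+=f" rv {(r.inv()*R.from_euler('xyz',[180,0,yaw],degrees=True)).as_rotvec().round(3)}"
    print(out,'| d',d.round(1))
if __name__=='__main__': plan(*map(float,sys.argv[1:]))
E
python3 -m crank '[{"linear":[48,-16.3,0],"rotation":[0,0,0],"gripper":91},{"linear":[48,-16.3,0],"rotation":[0,0,0],"gripper":91},{"linear":[48,-16.3,0],"rotation":[0,0,0],"gripper":91},{"linear":[48,-16.3,0],"rotation":[0,0,0],"gripper":91},{"linear":[48,-16.3,0],"rotation":[0,0,0],"gripper":91},{"linear":[48,-16.3,0],"rotation":[0,0,0],"gripper":91},{"linear":[48,-16.3,0],"rotation":[0,0,0],"gripper":91},{"linear":[48,-16.3,0],"rotation":[0,0,0],"gripper":91}]'
python3 - <<'E'
from h import *
from plan import plan
plan(491,-387,36,13.9)
c=cap('wrist','w1');w=cloud(c['z_map'],c['K'],c['M'])
from m import meas,rect
try: meas(w,c['frame'])
except Exception as e: print(e)
k=(np.abs(w[...,0]-.49)<.03)&(np.abs(w[...,1]+.387)<.03)&(w[...,2]>.05)&(w[...,2]<.09);print(k.sum(),rect(w[k]) if k.sum()>5 else '')
E
```

```text
time_s: 1.25
ee_pos: [0.493, -0.3867, 0.185]
tool_rot: [180.0, 0.0, 13.9]
force: [0.2, -0.5, 0.1]
gripper_width: 1.001
gripper_force: 0.0
t1.2 at [ 493.  -386.7  185. ] rpy [180.    0.   13.9] F[ 0.2 -0.5  0.1] g91 gf0 j6 33 rv [0. 0. 0.] | d [ -2.   -0.2 149. ]
bays [588.6, -190.5, 112.4, 92.9, 86.0]
brass plate [0.0, 0.0, 0.0, 0.0, 0.0] rib 0 ztop 0
copper plate [0.0, 0.0, 0.0, 0.0, 0.0] rib 0 ztop 0
steel plate [0.0, 0.0, 0.0, 0.0, 0.0] rib 0 ztop 0
teeA 0 0 0
teeB 788 [361.7, -229.9, 44.7, 42.7, 56.3] 0.022679427566049182
plug 797 [380.4, -201.3, 26.7, 26.3, 25.3] 0.03115547352471243
knob 571 [492.1, -386.9, 21.7, 21.4, -39.3]
quad 29044 [551.7, -345.3, 196.7, 188.9, 0.5]
green 633 [483.4, -329.1, 53.0, 11.8, -13.4]
red 513 [503.6, -394.5, 53.8, 12.4, 40.0]
571 [492.1, -386.9, 21.7, 21.4, -39.3]
```

View pics/w1.png

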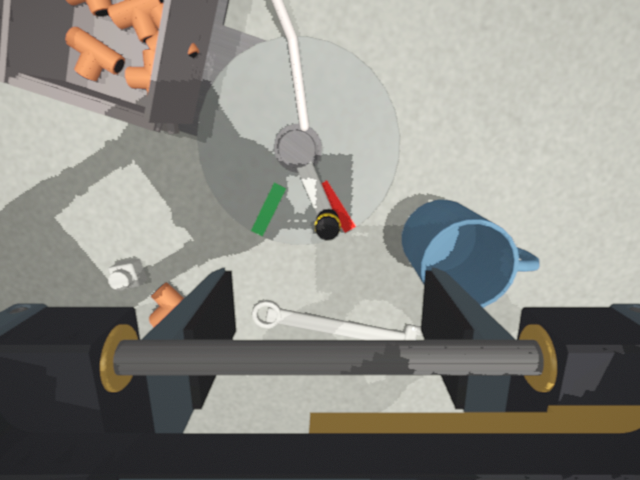

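The wrist image shows the knob at px (327,224), green mark at (268,209), red mark at (338,207). I'll grip the knob.

```bash
python3 -m crank '[{"linear":[-1,0,40],"rotation":[0,0,0],"gripper":91},{"linear":[0,0,40],"rotation":[0,0,0],"gripper":91},{"linear":[0,0,40],"rotation":[0,0,0],"gripper":91},{"linear":[0,0,29],"rotation":[0,0,0],"gripper":91},{"linear":[0,0,0],"rotation":[0,0,0],"gripper":15},{"linear":[0,0,0],"rotation":[0,0,0],"gripper":15},{"linear":[0,0,0],"rotation":[0,0,0],"gripper":15},{"linear":[0,0,0],"rotation":[0,0,0],"gripper":15}]'
python3 - <<'E'
import numpy as np
a=np.radians(np.linspace(217.4,166.4,9));p=np.c_[70*np.cos(a),70*np.sin(a)];d=np.diff(p,axis=0);c,s=np.cos(np.radians(13.9)),np.sin(np.radians(13.9))
print(np.c_[c*d[:,0]+s*d[:,1],s*d[:,0]-c*d[:,1]].round(1).tolist())
E
```

```text
time_s: 2.3
ee_pos: [0.4911, -0.3884, 0.037]
tool_rot: [179.9, -0.0, 13.9]
force: [0.5, 0.5, -0.1]
gripper_width: 0.594
gripper_force: 0.0
[[-2.7, -7.3], [-1.9, -7.6], [-1.0, -7.7], [-0.2, -7.8], [0.7, -7.8], [1.6, -7.6], [2.4, -7.4], [3.2, -7.1]]
```

```bash
python3 -m crank '[{"linear":[0,0,0],"rotation":[0,0,0],"gripper":15},{"linear":[0,0,0],"rotation":[0,0,0],"gripper":15},{"linear":[0,0,0],"rotation":[0,0,0],"gripper":15},{"linear":[0,0,0],"rotation":[0,0,0],"gripper":15},{"linear":[0,0,0],"rotation":[0,0,0],"gripper":15},{"linear":[0,0,0],"rotation":[0,0,0],"gripper":15},{"linear":[0,0,0],"rotation":[0,0,0],"gripper":15},{"linear":[0,0,0],"rotation":[0,0,0],"gripper":15}]'
python3 -m crank '[{"linear":[-2.7,-7.3,0],"rotation":[0,0,0],"gripper":15},{"linear":[-1.9,-7.6,0],"rotation":[0,0,0],"gripper":15},{"linear":[-1,-7.7,0],"rotation":[0,0,0],"gripper":15},{"linear":[-0.2,-7.8,0],"rotation":[0,0,0],"gripper":15},{"linear":[0.7,-7.8,0],"rotation":[0,0,0],"gripper":15},{"linear":[1.6,-7.6,0],"rotation":[0,0,0],"gripper":15},{"linear":[2.4,-7.4,0],"rotation":[0,0,0],"gripper":15},{"linear":[3.2,-7.1,0],"rotation":[0,0,0],"gripper":15}]'; python3 plan.py 479.6 -327.8 37
```

```text
time_s: 3.3
ee_pos: [0.4908, -0.3878, 0.036]
tool_rot: [-180.0, -0.0, 13.9]
force: [2.0, 4.3, 0.5]
gripper_width: 0.218
gripper_force: 30.0
time_s: 4.3
ee_pos: [0.4775, -0.3302, 0.0359]
tool_rot: [179.9, 0.1, 13.9]
force: [-9.5, -8.6, -1.8]
gripper_width: 0.22
gripper_force: 30.0
t4.3 at [ 477.5 -330.2   35.9] rpy [1.799e+02 1.000e-01 1.390e+01] F[-9.5 -8.6 -1.8] g20 gf30 j6 36 | d [ 2.7 -1.8 -1.1]
```

```bash
python3 -m crank '[{"linear":[1.3,-1.3,0],"rotation":[0,0,0],"gripper":15},{"linear":[1,-0.8,0],"rotation":[0,0,0],"gripper":15},{"linear":[0,0,0],"rotation":[0,0,0],"gripper":15},{"linear":[0,0,0],"rotation":[0,0,0],"gripper":70},{"linear":[0,0,0],"rotation":[0,0,0],"gripper":70},{"linear":[0,0,0],"rotation":[0,0,0],"gripper":70},{"linear":[0,0,-12],"rotation":[0,0,0],"gripper":70},{"linear":[0,0,-30],"rotation":[0,0,0],"gripper":70}]'
python3 -m crank '[{"linear":[0,0,-40],"rotation":[0,0,0],"gripper":70},{"linear":[0,0,-40],"rotation":[0,0,0],"gripper":70},{"linear":[0,0,-30],"rotation":[0,0,0],"gripper":70},{"linear":[0,0,0],"rotation":[0,0,0],"gripper":70},{"linear":[0,0,0],"rotation":[0,0,0],"gripper":70},{"linear":[0,0,0],"rotation":[0,0,0],"gripper":70},{"linear":[0,0,0],"rotation":[0,0,0],"gripper":70},{"linear":[0,0,0],"rotation":[0,0,0],"gripper":70}]'
python3 - <<'E'
from h import *
from plan import plan
from m import meas,rect,trim
plan(381,-202,36,13.9)
c=cap('wrist','w2');w=cloud(c['z_map'],c['K'],c['M'])
try: meas(w,c['frame'])
except Exception as e: print(e)
E
```

```text
time_s: 5.3
ee_pos: [0.4794, -0.3259, 0.0782]
tool_rot: [-179.9, 0.1, 13.9]
force: [0.3, -0.7, 0.1]
gripper_width: 0.734
gripper_force: 0.0
time_s: 6.3
ee_pos: [0.4798, -0.3263, 0.1876]
tool_rot: [-180.0, 0.0, 13.9]
force: [-0.0, 0.2, 0.4]
gripper_width: 0.771
gripper_force: 0.0
t6.3 at [ 479.8 -326.3  187.6] rpy [-180.     0.    13.9] F[-0.   0.2  0.4] g70 gf0 j6 36 rv [-0.001  0.     0.   ] | d [ -66.  -144.3  151.7]
bays [592.1, -157.8, 177.4, 95.3, 86.1]
brass plate [0.0, 0.0, 0.0, 0.0, 0.0] rib 0 ztop 0
copper plate [0.0, 0.0, 0.0, 0.0, 0.0] rib 0 ztop 0
steel plate [0.0, 0.0, 0.0, 0.0, 0.0] rib 0 ztop 0
teeA 0 0 0
teeB 50 [371.4, -223.9, 21.0, 13.2, 76.9] 0.019199322151184306
plug 736 [380.2, -200.9, 26.4, 26.2, 24.1] 0.031316091909155575
knob 561 [480.6, -327.2, 22.0, 20.9, -53.0]
quad 28520 [551.5, -345.1, 196.8, 188.6, 0.4]
green 9 [460.6, -319.2, 2.8, 2.0, 14.1]
red 694 [501.9, -392.6, 53.7, 12.6, 46.0]
```

View pics/w2.png

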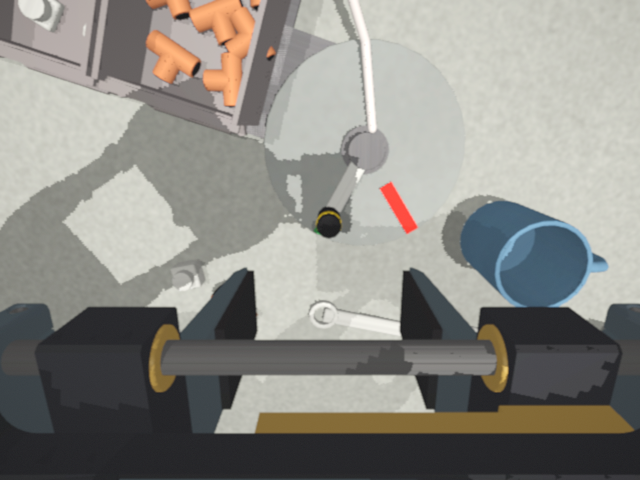

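The wrist image shows the knob at (328,221) covering the green mark, 0.7° off nominal. Next I look over the plug and tee B.

```bash
python3 -m crank '[{"linear":[-27,-43,0],"rotation":[0,0,0],"gripper":70},{"linear":[-27,-43,0],"rotation":[0,0,0],"gripper":70},{"linear":[-27,-43,0],"rotation":[0,0,0],"gripper":70},{"linear":[0,0,0],"rotation":[0,0,0],"gripper":70},{"linear":[0,0,0],"rotation":[0,0,0],"gripper":70},{"linear":[0,0,0],"rotation":[0,0,0],"gripper":70},{"linear":[0,0,0],"rotation":[0,0,0],"gripper":70},{"linear":[0,0,0],"rotation":[0,0,0],"gripper":70}]' | head -2
cat > tee.py <<'E'
import sys; from h import *
from scipy.optimize import minimize
# fit tee template to points (x,y) mm within box
def fit(P,c):
    def res(q):
        t=q[2];d=P-q[:2];u=d[:,0]*np.cos(t)+d[:,1]*np.sin(t);v=-d[:,0]*np.sin(t)+d[:,1]*np.cos(t)
        o=lambda a,x0,x1:np.maximum(np.maximum(x0-a,a-x1),0)
        d1=np.hypot(o(u,-25,25),o(v,-11,11));d2=np.hypot(o(u,-11,11),o(v,0,30))
        inside=np.minimum(d1,d2)
        # coverage: template samples must have near points
        T=np.array([(x,y) for x in range(-23,24,6) for y in(-8,0,8)]+[(x,y) for x in(-8,0,8) for y in(14,20,27)],float)
        W=np.c_[q[0]+T[:,0]*np.cos(t)-T[:,1]*np.sin(t),q[1]+T[:,0]*np.sin(t)+T[:,1]*np.cos(t)]
        from scipy.spatial import cKDTree
        return np.mean(inside**2)+np.mean(np.maximum(cKDTree(P).query(W)[0]-3,0)**2)
    return min((minimize(res,[c[0],c[1],np.radians(a)],method='Nelder-Mead') for a in range(0,360,30)),key=lambda r:r.fun)
def tee(w,f,x,y,r=45):
    hsv=cv2.cvtColor(f,cv2.COLOR_RGB2HSV).astype(int)
    m=(np.hypot(w[...,0]*1000-x,w[...,1]*1000-y)<r)&(w[...,2]>.007)&(w[...,2]<.03)&(hsv[...,1]>100)&(hsv[...,0]<16)
    P=w[m][:,:2]*1000;c=P.mean(0);s=fit(P,c);print('tee',len(P),s.x[:2].round(1),'yaw',np.degrees(s.x[2]).round(1)%360,'err',round(s.fun,2));return s.x
E
python3 - <<'E'
from h import *
from tee import tee
from m import rect,trim
c=cap('wrist','w3');w=cloud(c['z_map'],c['K'],c['M'])
tee(w,c['frame'],352,-245)
m=(np.hypot(w[...,0]-.381,w[...,1]+.201)<.022)&(w[...,2]>.008)&(w[...,2]<.05);print('plug',rect(trim(w[m])))
E
```

```text
time_s: 7.35
ee_pos: [0.3705, -0.2209, 0.1878]
tee 1382 [ 356.8 -252.8] yaw 55.0 err 0.0
plug [379.9, -200.5, 26.3, 26.0, 24.8]
```

View pics/w3.png

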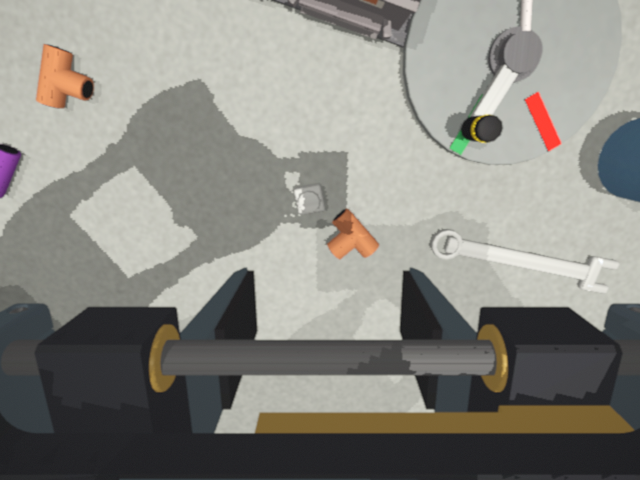

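```bash
sed -i 's/\[0\]-3,0/[0]-1.5,0/; s/P=w\[m\]\[:,:2\]\*1000;/P=w[m][:,:2]*1000;/' tee.py
python3 - <<'E'
from h import *
from tee import tee
d=np.load('w3.npz');w=cloud(d['z'],d['K'],d['M']);tee(w,d['frame'],352,-245); tee(w,d['frame'],432,39,60)
im=cv2.resize(d['frame'][180:290,270:410],None,fx=4,fy=4);cv2.imwrite('pics/w3c.png',im[:,:,::-1])
E
python3 -m crank '[{"linear":[0,0,0],"rotation":[0,0,0.174],"gripper":70},{"linear":[0,0,0],"rotation":[0,0,0.174],"gripper":70},{"linear":[0,0,0],"rotation":[0,0,0.174],"gripper":70},{"linear":[0,0,0],"rotation":[0,0,0.174],"gripper":70},{"linear":[0,0,0],"rotation":[0,0,0.174],"gripper":60},{"linear":[0,0,0],"rotation":[0,0,0.174],"gripper":50},{"linear":[0,0,0],"rotation":[0,0,0.174],"gripper":40},{"linear":[0,0,0],"rotation":[0,0,0.174],"gripper":38}]' | head -2
python3 plan.py 376.6 -193.2 4 -65.5
```

```text
tee 1382 [ 357.1 -252.9] yaw 56.5 err 0.0
tee 2111 [432.9  48.3] yaw 174.3 err 0.0
time_s: 8.4
ee_pos: [0.3704, -0.2207, 0.188]
t8.4 at [ 370.4 -220.7  188. ] rpy [180.    0.  -66.2] F[-0.6  0.1 -0. ] g38 gf0 j6 117 rv [ 0.     0.    -0.012] | d [-22.6 -16.8 184. ]
```

View pics/w3c.png

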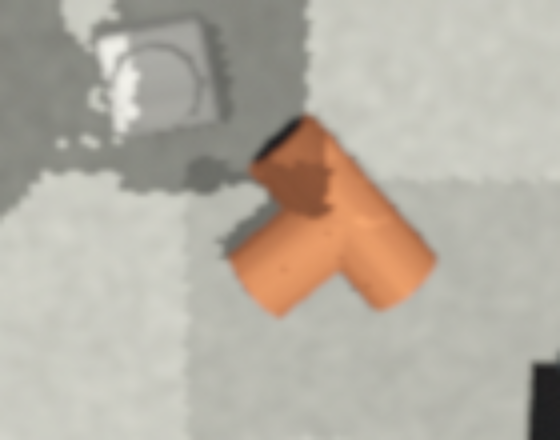

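The crop shows the run going from upper-left (280,130) to lower-right (410,285), with the branch to the lower-left, which matches the fit. Now I grasp the plug, offset away from the tee.

```bash
python3 -m crank '[{"linear":[-22.6,-16.8,24],"rotation":[0,0,-0.012],"gripper":38},{"linear":[0,0,40],"rotation":[0,0,0],"gripper":38},{"linear":[0,0,40],"rotation":[0,0,0],"gripper":38},{"linear":[0,0,40],"rotation":[0,0,0],"gripper":38},{"linear":[0,0,30],"rotation":[0,0,0],"gripper":38},{"linear":[0,0,10],"rotation":[0,0,0],"gripper":38},{"linear":[0,0,0],"rotation":[0,0,0],"gripper":10},{"linear":[0,0,0],"rotation":[0,0,0],"gripper":10}]'; python3 -m crank '[{"linear":[0,0,0],"rotation":[0,0,0],"gripper":10},{"linear":[0,0,0],"rotation":[0,0,0],"gripper":10},{"linear":[0,0,0],"rotation":[0,0,0],"gripper":10},{"linear":[0,0,-30],"rotation":[0,0,0],"gripper":10},{"linear":[0,0,-40],"rotation":[0,0,0],"gripper":10},{"linear":[0,0,-40],"rotation":[0,0,0],"gripper":10},{"linear":[0,0,-40],"rotation":[0,0,0],"gripper":10},{"linear":[0,0,-30],"rotation":[0,0,0],"gripper":10}]';python3 plan.py 625 -85 185 -65.5
```

```text
time_s: 9.4
ee_pos: [0.377, -0.1936, 0.005]
tool_rot: [-180.0, -0.1, -65.2]
force: [0.7, -0.1, 0.8]
gripper_width: 0.227
gripper_force: 0.0
time_s: 10.4
ee_pos: [0.3765, -0.1932, 0.1858]
tool_rot: [-180.0, -0.1, -65.2]
force: [-0.3, -0.2, -0.7]
gripper_width: 0.111
gripper_force: 0.0
t10.4 at [ 376.5 -193.2  185.8] rpy [-1.80e+02 -1.00e-01 -6.52e+01] F[-0.3 -0.2 -0.7] g10 gf0 j6 120 rv [-0.001 -0.001  0.006] | d [   6.3 -271.     1. ]
```

```bash
python3 - <<'E'
from h import *
c=cap('wrist','w4');cap('scene','sc4')
E
```

```text
(no output)
```

View pics/w4.png

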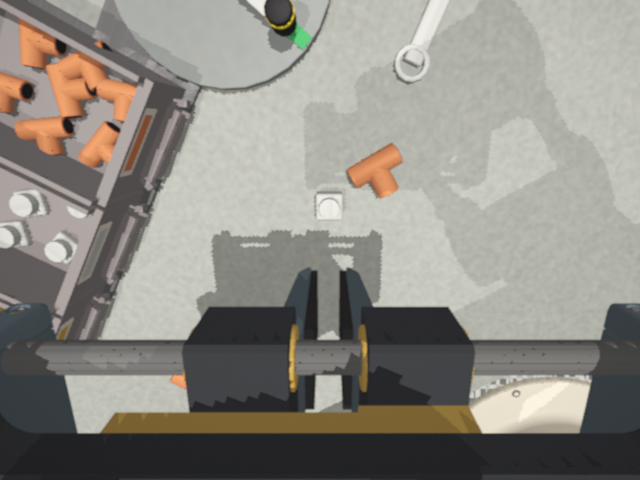

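The plug sits at px (330,206) and is not in the grip. The tee is at (378,170). I re-measure both.

```bash
python3 - <<'E'
from h import *
from tee import tee
from m import rect,trim
d=np.load('w4.npz');w=cloud(d['z'],d['K'],d['M'])
tee(w,d['frame'],357,-250)
print(w[206,330],w[206,335])
q=w[206,330];m=(np.hypot(w[...,0]-q[0],w[...,1]-q[1])<.022)&(w[...,2]>.008)&(w[...,2]<.05);print('plug',rect(trim(w[m])))
m&=w[...,2]>.026;print('neck',rect(trim(w[m])))
from plan import plan; plan(380,-200,4,-65.5)
E
```

```text
tee 1624 [ 356.8 -253.3] yaw 56.9 err 0.0
[ 0.37995638 -0.2032555   0.02890806] [ 0.37570738 -0.20524581  0.02902074]
plug [379.8, -200.5, 25.5, 25.4, -64.8]
neck [379.5, -200.3, 19.3, 18.9, -80.8]
t10.5 at [ 377.7 -194.   186.7] rpy [-179.9   -0.3  -65.2] F[ 0.5 -0.5 -0.6] g10 gf0 j6 120 rv [-0.002 -0.004  0.006] | d [  5.6   0.8 182.7]
```

```bash
python3 - <<'E'
from h import *
c=np.load('w4.npz'); T=np.array(env.capture('wrist')['tool_from_camera']); print(T.round(3).tolist())
Ti=np.linalg.inv(T);K=c['K']
for p in([0,0,0],[.016,0,0],[-.016,0,0],[0,.005,0],[.016,.005,-.019],[0,0,.18],[.0056,0,.157]):
    q=Ti[:3,:3]@p+Ti[:3,3]; print(p,(K[0,2]+K[0,0]*q[0]/-q[2]).round(),(K[1,2]-K[1,1]*q[1]/-q[2]).round())
z=c['z'];print([round(float(z[r,313]),3) for r in(275,300,330,350,395)])
E
```

```text
[[-0.001, 0.958, 0.285, 0.082], [1.0, 0.0, 0.001, -0.0], [0.001, 0.285, -0.958, -0.199], [0.0, 0.0, 0.0, 1.0]]
[0, 0, 0] 329.0 280.0
[0.016, 0, 0] 329.0 253.0
[-0.016, 0, 0] 329.0 306.0
[0, 0.005, 0] 338.0 280.0
[0.016, 0.005, -0.019] 339.0 265.0
[0, 0, 0.18] 329.0 212.0
[0.0056, 0, 0.157] 329.0 211.0
[0.175, 0.152, 0.129, 0.087, 0.137]
```

```bash
python3 - <<'E'
from h import *
d=np.load('w4.npz'); T=np.array(env.capture('wrist')['tool_from_camera'])
t=cloud(d['z'],d['K'],T)
m=(abs(t[...,1])<.03)&(t[...,2]<.05)&(abs(t[...,0])<.05)
v,u=np.where(m);p=t[m]
for z0 in np.arange(-.08,.05,.008):
    k=(p[:,2]>=z0)&(p[:,2]<z0+.008)
    if k.any(): print(round(z0,3),k.sum(),'x',p[k,0].min().round(3),p[k,0].max().round(3),'y',p[k,1].min().round(3),p[k,1].max().round(3))
im=cv2.resize(d['frame'][250:420,230:430],None,fx=4,fy=3);cv2.imwrite('pics/w4c.png',im[:,:,::-1])
E
```

```text
-0.08 479 x -0.015 0.019 y -0.012 0.011
-0.072 589 x -0.016 0.019 y -0.017 0.016
-0.064 540 x -0.001 0.019 y -0.016 0.016
-0.056 411 x 0.011 0.019 y -0.016 0.015
-0.048 424 x -0.009 0.019 y -0.015 0.015
-0.04 276 x 0.013 0.019 y -0.014 0.014
-0.032 126 x -0.015 0.019 y -0.012 0.012
```

View pics/w4c.png

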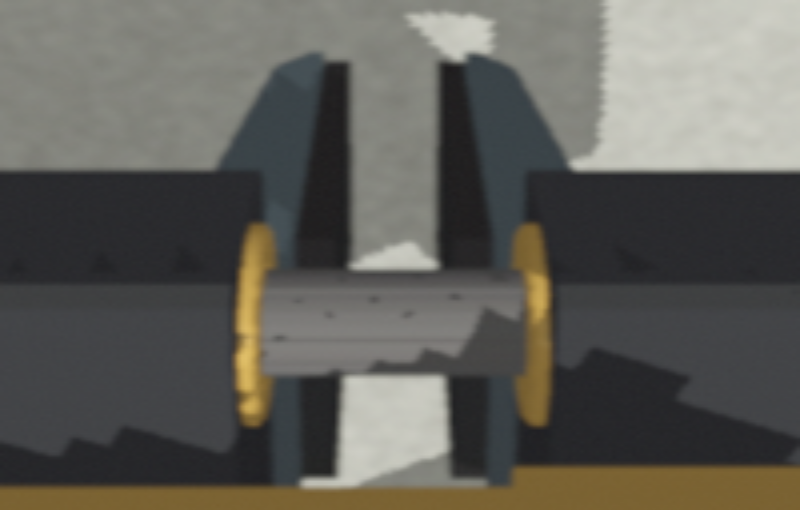

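The crop and depth show the fingertips end about 26 mm short of the reported TCP, so the grip passed just over the plug. I'll allow for that offset from now on and go lower.

```bash
python3 -m crank '[{"linear":[0,0,40],"rotation":[0,0,0],"gripper":38},{"linear":[0,0,40],"rotation":[0,0,0],"gripper":38},{"linear":[0,0,40],"rotation":[0,0,0],"gripper":38},{"linear":[0,0,30],"rotation":[0,0,0],"gripper":38},{"linear":[0,0,20],"rotation":[0,0,0],"gripper":38},{"linear":[0,0,16],"rotation":[0,0,0],"gripper":38},{"linear":[0,0,14],"rotation":[0,0,0],"gripper":38},{"linear":[0,0,0],"rotation":[0,0,0],"gripper":15}]'; python3 -m crank '[{"linear":[0,0,0],"rotation":[0,0,0],"gripper":15},{"linear":[0,0,0],"rotation":[0,0,0],"gripper":15},{"linear":[0,0,0],"rotation":[0,0,0],"gripper":15},{"linear":[0,0,0],"rotation":[0,0,0],"gripper":15},{"linear":[0,0,-20],"rotation":[0,0,0],"gripper":15},{"linear":[0,0,-40],"rotation":[0,0,0],"gripper":15},{"linear":[0,0,-40],"rotation":[0,0,0],"gripper":15},{"linear":[0,0,-40],"rotation":[0,0,0],"gripper":15}]';python3 plan.py 620 -87 150 -65.5
```

```text
time_s: 11.6
ee_pos: [0.3751, -0.1922, -0.0174]
tool_rot: [179.9, 0.2, -65.2]
force: [-0.7, 0.8, 0.3]
gripper_width: 0.343
gripper_force: 0.0
time_s: 12.6
ee_pos: [0.3762, -0.193, 0.1255]
tool_rot: [-180.0, -0.0, -65.2]
force: [-0.6, -0.7, -1.4]
gripper_width: 0.28
gripper_force: 30.0
t12.6 at [ 376.2 -193.   125.5] rpy [-180.    -0.   -65.2] F[-0.6 -0.7 -1.4] g26 gf30 j6 120 rv [-0.    -0.     0.006] | d [   6.3 -265.8  -24.5]
```

```bash
python3 -m crank '[{"linear":[-1.5,-41.8,0],"rotation":[0,0,0],"gripper":15},{"linear":[-1.5,-41.8,0],"rotation":[0,0,0],"gripper":15},{"linear":[-1.5,-41.8,0],"rotation":[0,0,0],"gripper":15},{"linear":[-1.5,-41.8,0],"rotation":[0,0,0],"gripper":15},{"linear":[-1.5,-41.8,0],"rotation":[0,0,0],"gripper":15},{"linear":[-1.5,-41.8,0],"rotation":[0,0,0],"gripper":15},{"linear":[0,0,30],"rotation":[0,0,0],"gripper":15},{"linear":[0,0,25],"rotation":[0,0,0],"gripper":15}]'; python3 -m crank '[{"linear":[0,0,12],"rotation":[0,0,0],"gripper":15},{"linear":[0,0,0],"rotation":[0,0,0],"gripper":15},{"linear":[0,0,0],"rotation":[0,0,0],"gripper":45},{"linear":[0,0,0],"rotation":[0,0,0],"gripper":45},{"linear":[0,0,0],"rotation":[0,0,0],"gripper":45},{"linear":[0,0,-30],"rotation":[0,0,0],"gripper":45},{"linear":[0,0,-40],"rotation":[0,0,0],"gripper":45},{"linear":[0,0,-40],"rotation":[0,0,0],"gripper":45}]';python3 plan.py 357 -253 150 56.7; python3 - <<'E'
from h import *
cap('wrist','w5');c=cap('scene','sc5')
E
```

```text
time_s: 13.6
ee_pos: [0.6002, -0.0791, 0.068]
tool_rot: [180.0, 0.0, -65.1]
force: [-0.2, 0.3, -0.4]
gripper_width: 0.278
gripper_force: 30.0
time_s: 14.6
ee_pos: [0.6001, -0.0796, 0.1685]
tool_rot: [-180.0, -0.0, -65.2]
force: [0.5, -0.5, 0.5]
gripper_width: 0.492
gripper_force: 0.0
t14.6 at [600.1 -79.6 168.5] rpy [-180.    -0.   -65.2] F[ 0.5 -0.5  0.5] g45 gf0 j6 142 rv [ 0.    -0.    -2.127] | d [ 55.2 293.4  18.5]
```

View pics/w5.png

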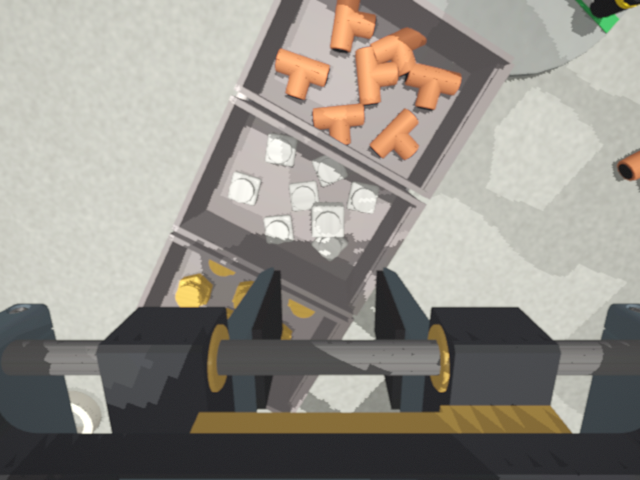

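The plug is in the steel bin at px (328,222). Next, tee B.

```bash
python3 -m crank '[{"linear":[7.9,41.9,2.6],"rotation":[0,0,0],"gripper":75},{"linear":[7.9,41.9,2.6],"rotation":[0,0,0],"gripper":75},{"linear":[7.9,41.9,2.6],"rotation":[0,0,0],"gripper":75},{"linear":[7.9,41.9,2.6],"rotation":[0,0,0],"gripper":75},{"linear":[7.9,41.9,2.6],"rotation":[0,0,0],"gripper":75},{"linear":[7.9,41.9,2.6],"rotation":[0,0,0],"gripper":75},{"linear":[7.9,41.9,2.6],"rotation":[0,0,0],"gripper":75},{"linear":[0,0,0],"rotation":[0,0,-0.138],"gripper":75}]'|head -2;  python3 -m crank '[{"linear":[0,0,0],"rotation":[0,0,-0.138],"gripper":75},{"linear":[0,0,0],"rotation":[0,0,-0.138],"gripper":75},{"linear":[0,0,0],"rotation":[0,0,-0.138],"gripper":75},{"linear":[0,0,0],"rotation":[0,0,0],"gripper":75},{"linear":[0,0,0],"rotation":[0,0,0],"gripper":75},{"linear":[0,0,0],"rotation":[0,0,0],"gripper":75},{"linear":[0,0,0],"rotation":[0,0,0],"gripper":75},{"linear":[0,0,0],"rotation":[0,0,0],"gripper":75}]'|head -2
python3 - <<'E'
from h import *
from plan import plan
from tee import tee
c=cap('wrist','w6');w=cloud(c['z_map'],c['K'],c['M']);x=tee(w,c['frame'],357,-253)
plan(x[0],x[1],-21,np.degrees(x[2])-90)
E
```

```text
time_s: 15.7
ee_pos: [0.3551, -0.2539, 0.1485]
time_s: 16.7
ee_pos: [0.3573, -0.253, 0.1488]
tee 1800 [ 356.7 -253.4] yaw 55.0 err 0.0
t16.8 at [ 357.3 -253.   148.8] rpy [-180.    -0.   -33.6] F[-1.   0.4  0. ] g75 gf0 j6 80 rv [-0.    -0.     0.025] | d [ -0.3   0.6 169.8]
```

```bash
python3 -m crank '[{"linear":[0,0,40],"rotation":[0,0,0.015],"gripper":75},{"linear":[0,0,40],"rotation":[0,0,0],"gripper":75},{"linear":[0,0,40],"rotation":[0,0,0],"gripper":75},{"linear":[0,0,30],"rotation":[0,0,0],"gripper":75},{"linear":[0,0,19],"rotation":[0,0,0],"gripper":75},{"linear":[0,0,0],"rotation":[0,0,0],"gripper":35},{"linear":[0,0,0],"rotation":[0,0,0],"gripper":35},{"linear":[0,0,0],"rotation":[0,0,0],"gripper":35}]'; python3 -m crank '[{"linear":[0,0,0],"rotation":[0,0,0],"gripper":35},{"linear":[0,0,0],"rotation":[0,0,0],"gripper":35},{"linear":[0,0,0],"rotation":[0,0,0],"gripper":35},{"linear":[0,0,-20],"rotation":[0,0,0],"gripper":35},{"linear":[0,0,-40],"rotation":[0,0,0],"gripper":35},{"linear":[0,0,-40],"rotation":[0,0,0],"gripper":35},{"linear":[0,0,-40],"rotation":[0,0,0],"gripper":35},{"linear":[0,0,0],"rotation":[0,0,0],"gripper":35}]';python3 plan.py 618 -193 120 -34; python3 - <<'E'
from h import *
d=np.load('w5.npz');w=cloud(d['z'],d['K'],d['M'])
for p in((235,92),(500,65),(425,200),(345,110),(265,75)): print(p,w[p[1],p[0]].round(3))
E
```

```text
time_s: 17.75
ee_pos: [0.3577, -0.2534, -0.0194]
tool_rot: [180.0, -0.1, -34.4]
force: [-0.2, -1.0, 0.3]
gripper_width: 0.546
gripper_force: 30.0
time_s: 18.75
ee_pos: [0.3585, -0.2542, 0.1225]
tool_rot: [180.0, -0.3, -34.4]
force: [-0.2, -0.2, -1.9]
gripper_width: 0.541
gripper_force: 30.0
t18.8 at [ 358.5 -254.2  122.5] rpy [180.   -0.3 -34.4] F[-0.2 -0.2 -1.9] g49 gf30 j6 81 rv [ 0.001 -0.006 -0.007] | d [ 179.6 -197.     3.3]
(235, 92) [ 0.723 -0.146 -0.002]
(500, 65) [ 0.546 -0.239  0.084]
(425, 200) [ 0.521 -0.131 -0.001]
(345, 110) [ 0.628 -0.17   0.049]
(265, 75) [ 0.696 -0.168  0.043]
```

```bash
python3 -m crank '[{"linear":[36,-39.4,0],"rotation":[0,0,0],"gripper":35},{"linear":[36,-39.4,0],"rotation":[0,0,0],"gripper":35},{"linear":[36,-39.4,0],"rotation":[0,0,0],"gripper":35},{"linear":[36,-39.4,0],"rotation":[0,0,0],"gripper":35},{"linear":[36,-39.4,0],"rotation":[0,0,0],"gripper":35},{"linear":[0,0,0],"rotation":[0,0,0.174],"gripper":35},{"linear":[0,0,0],"rotation":[0,0,0.174],"gripper":35},{"linear":[0,0,0],"rotation":[0,0,0.174],"gripper":35}]'; python3 -m crank '[{"linear":[0,0,34],"rotation":[0,0,0],"gripper":35},{"linear":[0,0,34],"rotation":[0,0,0],"gripper":35},{"linear":[0,0,0],"rotation":[0,0,0],"gripper":35},{"linear":[0,0,0],"rotation":[0,0,0],"gripper":58},{"linear":[0,0,0],"rotation":[0,0,0],"gripper":58},{"linear":[0,0,-20],"rotation":[0,0,0],"gripper":58},{"linear":[0,0,-40],"rotation":[0,0,0],"gripper":58},{"linear":[0,0,-40],"rotation":[0,0,0],"gripper":58}]';python3 plan.py 433 48 150 84; python3 - <<'E'
from h import *
from tee import tee
cap('wrist','w7');c=cap('side','sd7');w=cloud(c['z_map'],c['K'],c['M'])
try: tee(w,c['frame'],432,45,60)
except Exception as e: print(e)
E
```

```text
time_s: 19.75
ee_pos: [0.6165, -0.1917, 0.1183]
tool_rot: [179.9, 0.1, -64.6]
force: [-0.4, 0.8, -0.9]
gripper_width: 0.545
gripper_force: 30.0
time_s: 20.75
ee_pos: [0.6173, -0.1922, 0.1541]
tool_rot: [-179.9, -0.1, -64.3]
force: [0.1, 0.3, 0.1]
gripper_width: 0.636
gripper_force: 0.0
t20.8 at [ 617.3 -192.2  154.1] rpy [-1.799e+02 -1.000e-01 -6.430e+01] F[0.1 0.3 0.1] g58 gf0 j6 132 rv [ 1.000e-03 -2.000e-03 -2.588e+00] | d [-296.4   61.9    3.8]
tee 203 [429.8  51. ] yaw 172.6 err 0.06
```

View pics/w7.png

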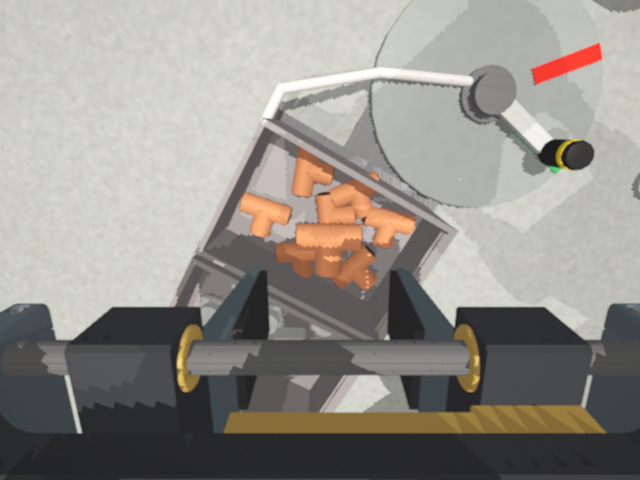

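The tee is in the copper bin, on top of the stock at px (328,240). Next, tee A.

```bash
python3 -m crank '[{"linear":[-37,7.7,0],"rotation":[0,0,0],"gripper":75},{"linear":[-37,7.7,0],"rotation":[0,0,0],"gripper":75},{"linear":[-37,7.7,0],"rotation":[0,0,0],"gripper":75},{"linear":[-37,7.7,0],"rotation":[0,0,0],"gripper":75},{"linear":[-37,7.7,0],"rotation":[0,0,0],"gripper":75},{"linear":[-37,7.7,0],"rotation":[0,0,0],"gripper":75},{"linear":[-37,7.7,0],"rotation":[0,0,0],"gripper":75},{"linear":[-37,7.7,0],"rotation":[0,0,0],"gripper":75}]'|head -2;  python3 -m crank '[{"linear":[0,0,0],"rotation":[0,0,-0.172],"gripper":75},{"linear":[0,0,0],"rotation":[0,0,-0.172],"gripper":75},{"linear":[0,0,0],"rotation":[0,0,-0.172],"gripper":75},{"linear":[0,0,0],"rotation":[0,0,-0.172],"gripper":75},{"linear":[0,0,0],"rotation":[0,0,-0.172],"gripper":75},{"linear":[0,0,0],"rotation":[0,0,-0.172],"gripper":75},{"linear":[0,0,0],"rotation":[0,0,-0.172],"gripper":75},{"linear":[0,0,0],"rotation":[0,0,-0.172],"gripper":75}]'|head -2; python3 -m crank '[{"linear":[0,0,0],"rotation":[0,0,-0.172],"gripper":75},{"linear":[0,0,0],"rotation":[0,0,-0.172],"gripper":75},{"linear":[0,0,0],"rotation":[0,0,-0.172],"gripper":75},{"linear":[0,0,0],"rotation":[0,0,-0.172],"gripper":75},{"linear":[0,0,0],"rotation":[0,0,-0.172],"gripper":75},{"linear":[0,0,0],"rotation":[0,0,-0.172],"gripper":75},{"linear":[0,0,0],"rotation":[0,0,-0.172],"gripper":75},{"linear":[0,0,0],"rotation":[0,0,0],"gripper":75}]'|head -2
python3 - <<'E'
from h import *
from plan import plan
from tee import tee
c=cap('wrist','w8');w=cloud(c['z_map'],c['K'],c['M']);x=tee(w,c['frame'],433,48)
plan(x[0],x[1],-20,np.degrees(x[2])-90)
E
```

```text
time_s: 21.85
ee_pos: [0.4326, 0.0487, 0.1522]
time_s: 22.85
ee_pos: [0.4334, 0.0479, 0.1522]
time_s: 23.85
ee_pos: [0.4333, 0.0479, 0.1521]
tee 1770 [432.3  50.2] yaw 172.8 err 0.0
t23.9 at [433.3  47.9 152.1] rpy [180.   -0.   83.3] F[ 0.  -1.2 -0.3] g75 gf0 j6 5 rv [ 0.001 -0.     0.008] | d [  2.2  -1.4 172.1]
```

```bash
python3 -m crank '[{"linear":[2.2,-1.4,40],"rotation":[0,0,0],"gripper":75},{"linear":[0,0,40],"rotation":[0,0,0],"gripper":75},{"linear":[0,0,40],"rotation":[0,0,0],"gripper":75},{"linear":[0,0,32],"rotation":[0,0,0],"gripper":75},{"linear":[0,0,20],"rotation":[0,0,0],"gripper":75},{"linear":[0,0,0],"rotation":[0,0,0],"gripper":35},{"linear":[0,0,0],"rotation":[0,0,0],"gripper":35},{"linear":[0,0,0],"rotation":[0,0,0],"gripper":35}]'; python3 -m crank '[{"linear":[0,0,0],"rotation":[0,0,0],"gripper":35},{"linear":[0,0,0],"rotation":[0,0,0],"gripper":35},{"linear":[0,0,0],"rotation":[0,0,0],"gripper":35},{"linear":[0,0,-20],"rotation":[0,0,0],"gripper":35},{"linear":[0,0,-40],"rotation":[0,0,0],"gripper":35},{"linear":[0,0,-40],"rotation":[0,0,0],"gripper":35},{"linear":[0,0,-40],"rotation":[0,0,0],"gripper":35},{"linear":[0,0,0],"rotation":[0,0,0],"gripper":35}]';python3 plan.py 637 -193 120 86
```

```text
time_s: 24.9
ee_pos: [0.4327, 0.0502, -0.0193]
tool_rot: [179.9, -0.0, 83.5]
force: [0.4, 0.0, 1.8]
gripper_width: 0.546
gripper_force: 30.0
time_s: 25.9
ee_pos: [0.4338, 0.0502, 0.1226]
tool_rot: [179.7, -0.0, 83.5]
force: [0.0, -0.5, -1.4]
gripper_width: 0.544
gripper_force: 30.0
t25.9 at [433.8  50.2 122.6] rpy [179.7  -0.   83.5] F[ 0.  -0.5 -1.4] g50 gf30 j6 5 rv [ 0.006 -0.    -0.043] | d [-218.7  229.4    3.8]
```

```bash
python3 -m crank '[{"linear":[-31.2,32.8,0],"rotation":[0,0,-0.04],"gripper":35},{"linear":[-31.2,32.8,0],"rotation":[0,0,0],"gripper":35},{"linear":[-31.2,32.8,0],"rotation":[0,0,0],"gripper":35},{"linear":[-31.2,32.8,0],"rotation":[0,0,0],"gripper":35},{"linear":[-31.2,32.8,0],"rotation":[0,0,0],"gripper":35},{"linear":[-31.2,32.8,0],"rotation":[0,0,0],"gripper":35},{"linear":[-31.2,32.8,0],"rotation":[0,0,0],"gripper":35},{"linear":[0,0,0],"rotation":[0,0,0],"gripper":35}]'; python3 -m crank '[{"linear":[0,0,34],"rotation":[0,0,0],"gripper":35},{"linear":[0,0,30],"rotation":[0,0,0],"gripper":35},{"linear":[0,0,0],"rotation":[0,0,0],"gripper":35},{"linear":[0,0,0],"rotation":[0,0,0],"gripper":58},{"linear":[0,0,0],"rotation":[0,0,0],"gripper":58},{"linear":[0,0,-20],"rotation":[0,0,0],"gripper":58},{"linear":[0,0,-40],"rotation":[0,0,0],"gripper":58},{"linear":[0,0,-40],"rotation":[0,0,0],"gripper":58}]';python3 plan.py 398 210 150 10; python3 - <<'E'
from h import *
from m import meas
a=cap('wrist','w9');c=cap('scene','sc9')
im=np.hstack([cv2.resize(a['frame'],(400,300)),cv2.resize(c['frame'],(400,300))]);cv2.imwrite('pics/v9.png',im[:,:,::-1])
E
```

```text
time_s: 26.9
ee_pos: [0.6449, -0.1878, 0.1182]
tool_rot: [-180.0, 0.0, 85.7]
force: [0.2, 0.2, -1.2]
gripper_width: 0.548
gripper_force: 30.0
time_s: 27.9
ee_pos: [0.6437, -0.1854, 0.1575]
tool_rot: [180.0, 0.0, 85.8]
force: [0.1, -0.5, 0.1]
gripper_width: 0.633
gripper_force: 0.0
t27.9 at [ 643.7 -185.4  157.5] rpy [180.    0.   85.8] F[ 0.1 -0.5  0.1] g58 gf0 j6 -17 rv [ 0.    -0.     1.323] | d [ 376.4 -273.9    7.4]
```

View pics/v9.png

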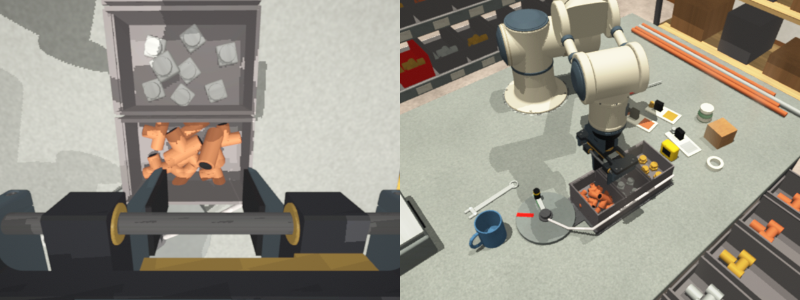

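The left half shows the copper bin heap at (185,150) with the tee dropped in. The right half shows the counter clear of loose fittings. I have one picture left, so I continue numerically and fit the bay pose from the wrist clouds.

```bash
python3 - <<'E'
from h import *
from m import rect,trim
Q=[]
for n in('w1','w5','w7','w9'):
    d=np.load(n+'.npz');w=cloud(d['z'],d['K'],d['M']);P=w.reshape(-1,3)
    k=(P[:,0]>.5)&(P[:,0]<.75)&(P[:,1]>-.3)&(P[:,1]<.11)&(P[:,2]>.082)&(P[:,2]<.104)
    p=P[k];Q.append(p);print(n,len(p),rect(trim(p)))
P=np.vstack(Q); a=np.radians(-4.0)
for deg in(-3,-3.5,-4,-4.5,-5):
    a=np.radians(deg);U=np.c_[P[:,0]*np.cos(a)+P[:,1]*np.sin(a),-P[:,0]*np.sin(a)+P[:,1]*np.cos(a)]
    hx=np.histogram(U[:,0],bins=np.arange(.5,.75,.001))[0];print(deg,'sharp',(hx.astype(float)**2).sum())
a=np.radians(-4);U=np.c_[P[:,0]*np.cos(a)+P[:,1]*np.sin(a),-P[:,0]*np.sin(a)+P[:,1]*np.cos(a)]*1000
for i in(0,1):
    h,e=np.histogram(U[:,i],bins=np.arange(-300,760,2)); print('xy'[i],[(int(e[j]),int(h[j])) for j in range(len(h)) if h[j]>(250 if i==0 else 300)])
E
```

```text
w1 5971 [587.8, -190.4, 112.4, 91.2, 86.0]
w5 17094 [627.1, -87.6, 321.7, 156.8, 86.0]
w7 9033 [623.0, -143.1, 209.4, 156.7, 86.0]
w9 19434 [624.0, -138.1, 220.9, 156.8, 86.0]
-3 sharp 34191380.0
-3.5 sharp 37837656.0
-4 sharp 39865656.0
-4.5 sharp 37139084.0
-5 sharp 33742232.0
x [(554, 2322), (556, 2464), (558, 2366), (560, 3084), (562, 3256), (564, 1031), (566, 435), (568, 468), (570, 460), (572, 472), (574, 486), (576, 464), (578, 490), (580, 478), (582, 463), (584, 455), (586, 467), (588, 465), (590, 483), (592, 468), (594, 487), (596, 476), (598, 482), (600, 485), (602, 488), (604, 496), (606, 508), (608, 457), (610, 464), (612, 466), (614, 458), (616, 463), (618, 425), (620, 419), (622, 400), (624, 391), (626, 395), (628, 390), (630, 381), (632, 380), (634, 390), (636, 387), (638, 401), (640, 391), (642, 369), (644, 355), (646, 381), (648, 386), (650, 395), (652, 423), (654, 412), (656, 404), (658, 386), (660, 407), (662, 405), (664, 400), (666, 372), (668, 374), (670, 329), (672, 339), (674, 362), (676, 356), (678, 361), (680, 362), (682, 363), (684, 357), (686, 376), (688, 352), (690, 365), (692, 368), (694, 366), (696, 362), (698, 368), (700, 344), (702, 323), (704, 2690), (706, 3290), (708, 2138)]
y [(-206, 1074), (-204, 2190), (-202, 2568), (-200, 1529), (-150, 308), (-148, 327), (-146, 330), (-144, 323), (-142, 328), (-140, 311), (-106, 1829), (-104, 3253), (-102, 2127), (-100, 625), (-98, 492), (-96, 2350), (-94, 1825), (-92, 612), (2, 1424), (4, 3131), (6, 1363), (10, 1105), (12, 2418), (14, 426)]
```

```bash
python3 - <<'E'
from h import *
a=np.radians(-4)
for n in('w5','w7','w9','sc9'):
    d=np.load(n+'.npz');w=cloud(d['z'],d['K'],d['M']);P=w.reshape(-1,3)
    U=np.c_[P[:,0]*np.cos(a)+P[:,1]*np.sin(a),-P[:,0]*np.sin(a)+P[:,1]*np.cos(a),P[:,2]]*1000
    top=(U[:,2]>94)&(U[:,2]<102)
    r=[]
    for c in(-203,-103,-95,5,12.5,112):
        k=top&(abs(U[:,1]-c)<5)&(U[:,0]>575)&(U[:,0]<695)
        if c in(-103,5): k&=U[:,1]<c+4
        if c in(-95,12.5): k&=U[:,1]>c-4
        r.append((int(k.sum()),*np.percentile(U[k,1],[3,50,97]).round(1),U[k,2].mean().round(1)) if k.sum()>20 else None)
    print(n,r)
    k=top&(U[:,0]>698)&(U[:,0]<714)&(U[:,1]>-200)&(U[:,1]<105)
    print('  back',k.sum(),np.percentile(U[k,0],[3,50,97]).round(1) if k.sum() else '')
    k=(U[:,2]>80)&(U[:,2]<92)&(U[:,0]>545)&(U[:,0]<572)&(U[:,1]>-200)&(U[:,1]<105)
    print('  front',k.sum(),np.percentile(U[k,0],[3,20,50,80,97]).round(1) if k.sum() else '')
E
```

```text
w5 [(811, np.float64(-203.8), np.float64(-201.4), np.float64(-199.6), np.float64(96.6)), (1084, np.float64(-103.9), np.float64(-102.0), np.float64(-100.1), np.float64(97.0)), (1078, np.float64(-95.9), np.float64(-94.0), np.float64(-92.0), np.float64(96.9)), (917, np.float64(3.7), np.float64(5.4), np.float64(8.0), np.float64(96.7)), (858, np.float64(11.6), np.float64(13.4), np.float64(16.0), np.float64(96.6)), (46, np.float64(110.9), np.float64(112.7), np.float64(115.6), np.float64(96.2))]
  back 2596 [699.9 707.  709.5]
  front 5076 [554.  556.  559.8 562.8 564.1]
w7 [(1145, np.float64(-203.9), np.float64(-202.1), np.float64(-200.1), np.float64(96.9)), (941, np.float64(-104.4), np.float64(-102.6), np.float64(-99.9), np.float64(96.6)), (828, np.float64(-96.3), np.float64(-94.8), np.float64(-92.0), np.float64(96.6)), None, None, None]
  back 1480 [700.4 707.3 709.6]
  front 1946 [554.  556.4 560.5 563.4 565. ]
w9 [(745, np.float64(-204.0), np.float64(-201.1), np.float64(-199.5), np.float64(96.6)), (1171, np.float64(-103.8), np.float64(-101.7), np.float64(-99.9), np.float64(96.8)), (113
[... 182 characters left out ...]
.float64(12.2), np.float64(13.0), np.float64(96.3)), None]
  back 2107 [699.6 707.5 710.1]
  front 5274 [554.6 556.7 560.5 563.7 565.4]
sc9 [(143, np.float64(-204.7), np.float64(-202.3), np.float64(-199.3), np.float64(97.4)), (122, np.float64(-104.9), np.float64(-102.7), np.float64(-99.6), np.float64(97.3)), (120, np.float64(-97.4), np.float64(-94.8), np.float64(-91.3), np.float64(97.5)), (61, np.float64(2.3), np.float64(5.6), np.float64(8.7), np.float64(97.2)), (82, np.float64(8.9), np.float64(13.2), np.float64(16.3), np.float64(97.2)), (116, np.float64(110.1), np.float64(112.9), np.float64(116.4), np.float64(97.0))]
  back 391 [700.3 707.4 710.1]
  front 454 [552.9 555.9 560.1 562.6 565. ]
```

```bash
python3 -m crank '[{"linear":[47,-34.2,0],"rotation":[0,0,0],"gripper":60},{"linear":[47,-34.2,0],"rotation":[0,0,0],"gripper":60},{"linear":[47,-34.2,0],"rotation":[0,0,0],"gripper":60},{"linear":[47,-34.2,0],"rotation":[0,0,0],"gripper":60},{"linear":[47,-34.2,0],"rotation":[0,0,0],"gripper":60},{"linear":[47,-34.2,0],"rotation":[0,0,0],"gripper":60},{"linear":[47,-34.2,0],"rotation":[0,0,0],"gripper":60},{"linear":[47,-34.2,0],"rotation":[0,0,0],"gripper":60}]'|head -2;  python3 -m crank '[{"linear":[0,0,0],"rotation":[0,0,0.165],"gripper":60},{"linear":[0,0,0],"rotation":[0,0,0.165],"gripper":60},{"linear":[0,0,0],"rotation":[0,0,0.165],"gripper":60},{"linear":[0,0,0],"rotation":[0,0,0.165],"gripper":60},{"linear":[0,0,0],"rotation":[0,0,0.165],"gripper":60},{"linear":[0,0,0],"rotation":[0,0,0.165],"gripper":60},{"linear":[0,0,0],"rotation":[0,0,0.165],"gripper":60},{"linear":[0,0,0],"rotation":[0,0,0.165],"gripper":60}]'|head -2
cat > plate.py <<'E'
from h import *
from m import rect,trim
def plate(w,x,y):
    P=w.reshape(-1,3); r=np.hypot(P[:,0]*1000-x,P[:,1]*1000-y)
    rib=trim(P[(r<26)&(P[:,2]>.037)&(P[:,2]<.056)]); pl=trim(P[(r<75)&(P[:,2]>.0045)&(P[:,2]<.015)])
    print('rib',len(rib),rect(rib) if len(rib)>9 else '','plate',rect(pl) if len(pl)>9 else '')
E
python3 - <<'E'
from plate import *
from plan import plan
c=cap('wrist','w10');w=cloud(c['z_map'],c['K'],c['M']);plate(w,396,209)
plate(w,428,321)
plan(396,209,-6,10)
E
```

```text
time_s: 29.0
ee_pos: [0.3972, 0.2108, 0.1561]
time_s: 30.0
ee_pos: [0.3982, 0.2094, 0.156]
rib 1018 [397.8, 210.3, 35.3, 19.4, 10.1] plate [407.6, 232.5, 118.4, 107.1, 10.2]
rib 1273 [428.6, 320.8, 35.5, 20.5, 9.6] plate [446.4, 302.7, 119.5, 108.1, 9.1]
t30.1 at [398.2 209.4 156. ] rpy [-180.    -0.     9.4] F[ 0.1  0.4 -0.2] g60 gf0 j6 101 rv [-0.    -0.001 -0.011] | d [-2.40e+00  1.00e-01  1.62e+02]
```

```bash
python3 -m crank '[{"linear":[-3.3,-0.9,40],"rotation":[0,0,-0.012],"gripper":50},{"linear":[0,0,40],"rotation":[0,0,0],"gripper":50},{"linear":[0,0,40],"rotation":[0,0,0],"gripper":50},{"linear":[0,0,27],"rotation":[0,0,0],"gripper":50},{"linear":[0,0,15],"rotation":[0,0,0],"gripper":50},{"linear":[0,0,0],"rotation":[0,0,0],"gripper":8},{"linear":[0,0,0],"rotation":[0,0,0],"gripper":8},{"linear":[0,0,0],"rotation":[0,0,0],"gripper":8}]'; python3 -m crank '[{"linear":[0,0,0],"rotation":[0,0,0],"gripper":8},{"linear":[0,0,0],"rotation":[0,0,0],"gripper":8},{"linear":[0,0,0],"rotation":[0,0,0],"gripper":8},{"linear":[0,0,0],"rotation":[0,0,0],"gripper":8},{"linear":[0,0,0],"rotation":[0,0,0],"gripper":8},{"linear":[0,0,0],"rotation":[0,0,0],"gripper":8},{"linear":[0,0,0],"rotation":[0,0,0],"gripper":8},{"linear":[0,0,0],"rotation":[0,0,0],"gripper":8}]';python3 plan.py 394.8 209.8 -6 10
```

```text
time_s: 31.05
ee_pos: [0.3954, 0.2099, -0.0054]
tool_rot: [-180.0, -0.1, 10.9]
force: [0.2, -0.3, 0.1]
gripper_width: 0.256
gripper_force: 0.0
time_s: 32.05
ee_pos: [0.3954, 0.2099, -0.0055]
tool_rot: [-180.0, -0.1, 10.9]
force: [-0.8, 0.0, 8.1]
gripper_width: 0.22
gripper_force: 30.0
t32.0 at [395.4 209.9  -5.5] rpy [-1.80e+02 -1.00e-01  1.09e+01] F[-0.8  0.   8.1] g20 gf30 j6 99 rv [-0.    -0.001  0.016] | d [-0.6  0.   0.5]
```

```bash
python3 -m crank '[{"linear":[0,0,-20],"rotation":[0,0,0],"gripper":8},{"linear":[0,0,-30],"rotation":[0,0,0],"gripper":8},{"linear":[0,0,-30],"rotation":[0,0,0],"gripper":8},{"linear":[-4.2,39.1,0],"rotation":[0,0,0],"gripper":8},{"linear":[-4.2,39.1,0],"rotation":[0,0,0],"gripper":8},{"linear":[-4.2,39.1,0],"rotation":[0,0,0],"gripper":8},{"linear":[-4.2,39.1,0],"rotation":[0,0,0],"gripper":8},{"linear":[-4.2,39.1,0],"rotation":[0,0,0],"gripper":8}]'; python3 -m crank '[{"linear":[-4.2,39.1,0],"rotation":[0,0,0],"gripper":8},{"linear":[-4.2,39.1,0],"rotation":[0,0,0],"gripper":8},{"linear":[-4.2,39.1,0],"rotation":[0,0,0],"gripper":8},{"linear":[-4.2,39.1,0],"rotation":[0,0,0],"gripper":8},{"linear":[-4.2,39.1,0],"rotation":[0,0,0],"gripper":8},{"linear":[0,0,0],"rotation":[0,0,0.13],"gripper":8},{"linear":[0,0,0],"rotation":[0,0,0.13],"gripper":8},{"linear":[0,0,0],"rotation":[0,0,0],"gripper":8}]';python3 plan.py 428.3 -182.3 11.5 -4; python3 - <<'E'
from plate import *
c=cap('wrist','w11');w=cloud(c['z_map'],c['K'],c['M']);P=w.reshape(-1,3)
# held plate front part: points z 70..95
k=(P[:,2]>.06)&(P[:,2]<.1)&(P[:,0]<.535)&(P[:,0]>.44)
print(k.sum(),np.percentile(P[k,2],[5,50,95]),rect(trim(P[k])))
E
```

```text
time_s: 33.05
ee_pos: [0.4112, 0.0125, 0.0742]
tool_rot: [180.0, -0.0, 10.9]
force: [0.3, 0.4, -1.6]
gripper_width: 0.216
gripper_force: 30.0
time_s: 34.05
ee_pos: [0.4273, -0.1822, 0.0741]
tool_rot: [180.0, -0.0, -4.0]
force: [1.5, -0.9, -0.8]
gripper_width: 0.211
gripper_force: 30.0
t34.0 at [ 427.3 -182.2   74.1] rpy [180.  -0.  -4.] F[ 1.5 -0.9 -0.8] g19 gf30 j6 64 rv [ 0. -0.  0.] | d [ 0.9 -0.  62.6]
25050 [0.06808597 0.08661195 0.08791056] [476.8, -245.3, 184.1, 86.4, 85.9]
```

```bash
cat > held.py <<'E'
import sys; from plate import *
def held(d,V,zlo,zhi):
    w=cloud(d['z'],d['K'],d['M']);P=w.reshape(-1,3)*1000;a=np.radians(-4)
    U=np.c_[P[:,0]*np.cos(a)+P[:,1]*np.sin(a),-P[:,0]*np.sin(a)+P[:,1]*np.cos(a),P[:,2]]
    k=(U[:,2]>zlo)&(U[:,2]<zhi)&(abs(U[:,1]-V)<45)&(U[:,0]<550)&(U[:,0]>440)
    q=U[k]; b=[]
    for u in range(470,535,15):
        s=q[abs(q[:,0]-u)<4]
        if len(s)>20: b.append((u,s[:,1].min().round(1),s[:,1].max().round(1),np.median(s[:,2]).round(1)))
    print('nose U',np.percentile(q[:,0],99.5).round(1),b)
E
python3 - <<'E'
from held import *
held(np.load('w11.npz'),-152,80,95)
E
```

```text
nose U 535.4 [(470, np.float64(-185.5), np.float64(-119.4), np.float64(86.4)), (485, np.float64(-185.5), np.float64(-119.4), np.float64(86.9)), (500, np.float64(-185.6), np.float64(-119.6), np.float64(86.9)), (515, np.float64(-185.6), np.float64(-119.4), np.float64(86.8)), (530, np.float64(-185.7), np.float64(-119.5), np.float64(86.4))]
```

```bash
python3 -m crank '[{"linear":[0,-0.5,25],"rotation":[0,0,0],"gripper":8},{"linear":[0,0,25],"rotation":[0,0,0],"gripper":8},{"linear":[0,0,12.5],"rotation":[0,0,0],"gripper":8},{"linear":[0,0,0],"rotation":[0,0,0],"gripper":8},{"linear":[10,0,0],"rotation":[0,0,0],"gripper":8},{"linear":[10,0,0],"rotation":[0,0,0],"gripper":8},{"linear":[10,0,0],"rotation":[0,0,0],"gripper":8},{"linear":[0,0,0],"rotation":[0,0,0],"gripper":8}]'; python3 -m crank '[{"linear":[5,0,0],"rotation":[0,0,0],"gripper":8},{"linear":[5,0,0],"rotation":[0,0,0],"gripper":8},{"linear":[5,0,0],"rotation":[0,0,0],"gripper":8},{"linear":[5,0,0],"rotation":[0,0,0],"gripper":8},{"linear":[5,0,0],"rotation":[0,0,0],"gripper":8},{"linear":[5,0,0],"rotation":[0,0,0],"gripper":8},{"linear":[5,0,0],"rotation":[0,0,0],"gripper":8},{"linear":[0,0,0],"rotation":[0,0,0],"gripper":8}]';python3 plan.py 502.7 -187.5 11.6 -4
```

```text
time_s: 35.1
ee_pos: [0.4585, -0.184, 0.0115]
tool_rot: [180.0, -0.1, -4.0]
force: [-0.9, 0.2, -2.0]
gripper_width: 0.22
gripper_force: 30.0
time_s: 36.1
ee_pos: [0.4927, -0.1863, 0.0113]
tool_rot: [180.0, -0.0, -4.0]
force: [0.1, 0.1, -1.9]
gripper_width: 0.219
gripper_force: 30.0
t36.1 at [ 492.7 -186.3   11.3] rpy [180.  -0.  -4.] F[ 0.1  0.1 -1.9] g20 gf30 j6 67 rv [ 0. -0. -0.] | d [10.1  0.5 -0.3]
```

```bash
python3 -m crank '[{"linear":[2,0,0],"rotation":[0,0,0],"gripper":8},{"linear":[2,0,0],"rotation":[0,0,0],"gripper":8},{"linear":[2,0,0],"rotation":[0,0,0],"gripper":8},{"linear":[1,0,0],"rotation":[0,0,0],"gripper":8},{"linear":[1,0,0],"rotation":[0,0,0],"gripper":8},{"linear":[0.5,0,0],"rotation":[0,0,0],"gripper":8},{"linear":[0.5,0,0],"rotation":[0,0,0],"gripper":8},{"linear":[0,0,0],"rotation":[0,0,0],"gripper":8}]';python3 plan.py 502.7 -187.5 11.6 -4
python3 -m crank '[{"linear":[0.5,0,0],"rotation":[0,0,0],"gripper":8},{"linear":[0.5,0,0],"rotation":[0,0,0],"gripper":8},{"linear":[0,0,0],"rotation":[0,0,0],"gripper":8},{"linear":[0,0,0],"rotation":[0,0,0],"gripper":8},{"linear":[0,0,0],"rotation":[0,0,0],"gripper":8},{"linear":[0,0,0],"rotation":[0,0,0],"gripper":8},{"linear":[0,0,0],"rotation":[0,0,0],"gripper":8},{"linear":[0,0,0],"rotation":[0,0,0],"gripper":8}]'
```

```text
time_s: 37.1
ee_pos: [0.501, -0.1868, 0.0113]
tool_rot: [-180.0, 0.0, -4.0]
force: [-1.3, -0.1, -1.4]
gripper_width: 0.218
gripper_force: 30.0
t37.1 at [ 501.  -186.8   11.3] rpy [-180.    0.   -4.] F[-1.3 -0.1 -1.4] g20 gf30 j6 67 rv [-0.  0. -0.] | d [ 1.7  0.6 -0.3]
time_s: 38.1
ee_pos: [0.5011, -0.1867, 0.0111]
tool_rot: [-180.0, 0.1, -4.0]
force: [-7.5, -1.8, 0.7]
gripper_width: 0.219
gripper_force: 30.0
```

```bash
python3 -m crank '[{"linear":[0.7,0,0.7],"rotation":[0,0,0],"gripper":8},{"linear":[0.5,0,0],"rotation":[0,0,0],"gripper":8},{"linear":[0,0,0],"rotation":[0,0,0],"gripper":8},{"linear":[0,0,0],"rotation":[0,0,0],"gripper":50},{"linear":[0,0,0],"rotation":[0,0,0],"gripper":50},{"linear":[0,0,0],"rotation":[0,0,0],"gripper":50},{"linear":[0,0,-20],"rotation":[0,0,0],"gripper":50},{"linear":[0,0,-40],"rotation":[0,0,0],"gripper":50}]'
python3 -m crank '[{"linear":[0,0,-40],"rotation":[0,0,0],"gripper":50},{"linear":[0,0,-40],"rotation":[0,0,0],"gripper":50},{"linear":[0,0,0],"rotation":[0,0,0],"gripper":50},{"linear":[0,0,0],"rotation":[0,0,0],"gripper":50},{"linear":[0,0,0],"rotation":[0,0,0],"gripper":50},{"linear":[0,0,0],"rotation":[0,0,0],"gripper":50},{"linear":[0,0,0],"rotation":[0,0,0],"gripper":50},{"linear":[0,0,0],"rotation":[0,0,0],"gripper":50}]'
cat > home.py <<'E'
from plate import *
def home(d,V):
    w=cloud(d['z'],d['K'],d['M']);P=w.reshape(-1,3)*1000;a=np.radians(-4)
    U=np.c_[P[:,0]*np.cos(a)+P[:,1]*np.sin(a),-P[:,0]*np.sin(a)+P[:,1]*np.cos(a),P[:,2]]
    k=(U[:,2]>50)&(U[:,2]<70)&(abs(U[:,1]-V)<20)&(U[:,0]<545)&(U[:,0]>470)
    q=U[k];print('rib U',np.percentile(q[:,0],[1,99]).round(1),'V',np.percentile(q[:,1],[1,99]).round(1),'z',np.percentile(q[:,2],[50,95]).round(1),'want U 496.6..532.6')
E
python3 - <<'E'
from home import *
from plan import plan
cap('wrist','w12');home(np.load('w12.npz'),-152)
plan(428.6,320.8,150,9.6)
E
```

```text
time_s: 39.1
ee_pos: [0.5027, -0.1866, 0.0702]
tool_rot: [-179.9, 0.1, -4.0]
force: [0.0, -0.7, -0.5]
gripper_width: 0.546
gripper_force: 0.0
time_s: 40.1
ee_pos: [0.5034, -0.187, 0.1504]
tool_rot: [-180.0, 0.0, -4.0]
force: [-0.2, 0.1, -0.2]
gripper_width: 0.552
gripper_force: 0.0
rib U [495.2 531.1] V [-161.8 -142.2] z [60.5 61.9] want U 496.6..532.6
t40.1 at [ 503.4 -187.   150.5] rpy [-180.    0.   -4.] F[-0.2 -0.3  0.9] g50 gf0 j6 67 rv [-0.     0.    -0.238] | d [-110.3 -501.3    0.6]
```

```bash
python3 -m crank '[{"linear":[-10.3,-45.5,0],"rotation":[0,0,0],"gripper":50},{"linear":[-10.3,-45.5,0],"rotation":[0,0,0],"gripper":50},{"linear":[-10.3,-45.5,0],"rotation":[0,0,0],"gripper":50},{"linear":[-10.3,-45.5,0],"rotation":[0,0,0],"gripper":50},{"linear":[-10.3,-45.5,0],"rotation":[0,0,0],"gripper":50},{"linear":[-10.3,-45.5,0],"rotation":[0,0,0],"gripper":50},{"linear":[-10.3,-45.5,0],"rotation":[0,0,0],"gripper":50},{"linear":[-10.3,-45.5,0],"rotation":[0,0,0],"gripper":50}]' | head -2
python3 -m crank '[{"linear":[-10.3,-45.5,0],"rotation":[0,0,0],"gripper":50},{"linear":[-10.3,-45.5,0],"rotation":[0,0,0],"gripper":50},{"linear":[-10.3,-45.5,0],"rotation":[0,0,0],"gripper":50},{"linear":[0,0,0],"rotation":[0,0,-0.12],"gripper":50},{"linear":[0,0,0],"rotation":[0,0,-0.12],"gripper":50},{"linear":[0,0,0],"rotation":[0,0,0],"gripper":50},{"linear":[0,0,0],"rotation":[0,0,0],"gripper":50},{"linear":[0,0,0],"rotation":[0,0,0],"gripper":50}]'|head -2
python3 - <<'E'
from plate import *
from plan import plan
c=cap('wrist','w13');w=cloud(c['z_map'],c['K'],c['M']);plate(w,428,321);plan(425.6,320.3,-6,9.6)
E
```

```text
time_s: 41.15
ee_pos: [0.4465, 0.1834, 0.1507]
time_s: 42.15
ee_pos: [0.4256, 0.3201, 0.1506]
rib 1090 [428.8, 321.0, 35.6, 19.8, 9.2] plate [442.6, 323.2, 119.0, 66.1, 9.1]
t42.2 at [425.6 320.1 150.7] rpy [-180.    -0.     9.6] F[ 0.2 -0.5 -0.9] g50 gf0 j6 111 rv [-0.    -0.     0.001] | d [ -0.   -0.2 156.7]
```

```bash
python3 -m crank '[{"linear":[0,-0.3,40],"rotation":[0,0,0],"gripper":50},{"linear":[0,0,40],"rotation":[0,0,0],"gripper":50},{"linear":[0,0,40],"rotation":[0,0,0],"gripper":50},{"linear":[0,0,22],"rotation":[0,0,0],"gripper":50},{"linear":[0,0,14],"rotation":[0,0,0],"gripper":50},{"linear":[0,0,0],"rotation":[0,0,0],"gripper":8},{"linear":[0,0,0],"rotation":[0,0,0],"gripper":8},{"linear":[0,0,0],"rotation":[0,0,0],"gripper":8}]'; python3 -m crank '[{"linear":[0,0,0],"rotation":[0,0,0],"gripper":8},{"linear":[0,0,0],"rotation":[0,0,0],"gripper":8},{"linear":[0,0,0],"rotation":[0,0,0],"gripper":8},{"linear":[0,0,0],"rotation":[0,0,0],"gripper":8},{"linear":[0,0,0],"rotation":[0,0,0],"gripper":8},{"linear":[0,0,-20],"rotation":[0,0,0],"gripper":8},{"linear":[0,0,-30],"rotation":[0,0,0],"gripper":8},{"linear":[0,0,-30],"rotation":[0,0,0],"gripper":8}]';python3 plan.py 441.4 33.3 74 -4
```

```text
time_s: 43.2
ee_pos: [0.426, 0.3208, -0.0045]
tool_rot: [-180.0, -0.1, 9.7]
force: [1.6, 0.6, 0.3]
gripper_width: 0.251
gripper_force: 0.0
time_s: 44.2
ee_pos: [0.4253, 0.3204, 0.0757]
tool_rot: [180.0, 0.0, 9.7]
force: [0.3, 0.7, -2.5]
gripper_width: 0.217
gripper_force: 30.0
t44.2 at [425.3 320.4  75.7] rpy [180.    0.    9.7] F[ 0.3  0.7 -2.5] g20 gf30 j6 111 rv [0.   0.   0.24] | d [-32.6 285.7   1.7]
```

```bash
python3 -m crank '[{"linear":[-4.7,40.8,0],"rotation":[0,0,0],"gripper":8},{"linear":[-4.7,40.8,0],"rotation":[0,0,0],"gripper":8},{"linear":[-4.7,40.8,0],"rotation":[0,0,0],"gripper":8},{"linear":[-4.7,40.8,0],"rotation":[0,0,0],"gripper":8},{"linear":[-4.7,40.8,0],"rotation":[0,0,0],"gripper":8},{"linear":[-4.7,40.8,0],"rotation":[0,0,0],"gripper":8},{"linear":[-4.7,40.8,0],"rotation":[0,0,0],"gripper":8},{"linear":[0,0,0],"rotation":[0,0,0.12],"gripper":8}]'|head -2;  python3 -m crank '[{"linear":[0,0,0],"rotation":[0,0,0.12],"gripper":8},{"linear":[0,0,0],"rotation":[0,0,0],"gripper":8},{"linear":[0,0,0],"rotation":[0,0,0],"gripper":8},{"linear":[0,0,0],"rotation":[0,0,0],"gripper":8},{"linear":[0,0,0],"rotation":[0,0,0],"gripper":8},{"linear":[0,0,0],"rotation":[0,0,0],"gripper":8},{"linear":[0,0,0],"rotation":[0,0,0],"gripper":8},{"linear":[0,0,0],"rotation":[0,0,0],"gripper":8}]'
python3 - <<'E'
from held import *
from plan import plan
cap('wrist','w14');held(np.load('w14.npz'),64,78,95);plan(441.4,33.3,12.5,-4)
E
```

```text
time_s: 45.2
ee_pos: [0.4416, 0.0312, 0.0749]
time_s: 46.2
ee_pos: [0.4413, 0.0334, 0.0746]
tool_rot: [180.0, 0.0, -4.0]
force: [-0.5, -0.0, -2.4]
gripper_width: 0.215
gripper_force: 30.0
nose U 535.3 [(470, np.float64(30.6), np.float64(96.7), np.float64(86.0)), (485, np.float64(30.5), np.float64(96.5), np.float64(86.5)), (500, np.float64(30.6), np.float64(96.6), np.float64(86.5)), (515, np.float64(30.5), np.float64(96.5), np.float64(86.5)), (530, np.float64(30.5), np.float64(96.6), np.float64(86.0))]
t46.2 at [441.3  33.4  74.6] rpy [180.   0.  -4.] F[ 0.2  0.2 -2.8] g20 gf30 j6 91 rv [ 0.  0. -0.] | d [ 0.1  0.1 62.1]
```

```bash
python3 -m crank '[{"linear":[0,-0.5,25],"rotation":[0,0,0],"gripper":8},{"linear":[0,0,25],"rotation":[0,0,0],"gripper":8},{"linear":[0,0,12.4],"rotation":[0,0,0],"gripper":8},{"linear":[0,0,0],"rotation":[0,0,0],"gripper":8},{"linear":[10,0,0],"rotation":[0,0,0],"gripper":8},{"linear":[10,0,0],"rotation":[0,0,0],"gripper":8},{"linear":[10,0,0],"rotation":[0,0,0],"gripper":8},{"linear":[0,0,0],"rotation":[0,0,0],"gripper":8}]'; python3 -m crank '[{"linear":[5,0,0],"rotation":[0,0,0],"gripper":8},{"linear":[5,0,0],"rotation":[0,0,0],"gripper":8},{"linear":[5,0,0],"rotation":[0,0,0],"gripper":8},{"linear":[5,0,0],"rotation":[0,0,0],"gripper":8},{"linear":[5,0,0],"rotation":[0,0,0],"gripper":8},{"linear":[5,0,0],"rotation":[0,0,0],"gripper":8},{"linear":[5,0,0],"rotation":[0,0,0],"gripper":8},{"linear":[0,0,0],"rotation":[0,0,0],"gripper":8}]';python3 plan.py 514.8 28 11.6 -4
```

```text
time_s: 47.25
ee_pos: [0.4726, 0.0317, 0.0124]
tool_rot: [-180.0, -0.1, -4.0]
force: [-1.1, 0.2, -2.0]
gripper_width: 0.215
gripper_force: 30.0
time_s: 48.25
ee_pos: [0.5067, 0.0293, 0.0122]
tool_rot: [-180.0, -0.0, -4.0]
force: [-0.1, -0.7, -2.7]
gripper_width: 0.22
gripper_force: 30.0
t48.2 at [506.7  29.3  12.2] rpy [-180.   -0.   -4.] F[-0.1 -0.7 -2.7] g20 gf30 j6 91 rv [-0. -0. -0.] | d [8.2 0.8 0.6]
```

```bash
python3 -m crank '[{"linear":[2,0,0],"rotation":[0,0,0],"gripper":8},{"linear":[2,0,0],"rotation":[0,0,0],"gripper":8},{"linear":[2,0,0],"rotation":[0,0,0],"gripper":8},{"linear":[1,0,0],"rotation":[0,0,0],"gripper":8},{"linear":[1,0,0],"rotation":[0,0,0],"gripper":8},{"linear":[1,0,0],"rotation":[0,0,0],"gripper":8},{"linear":[1,0,0],"rotation":[0,0,0],"gripper":8},{"linear":[0,0,0],"rotation":[0,0,0],"gripper":8}]'
python3 -m crank '[{"linear":[0.7,0,0.7],"rotation":[0,0,0],"gripper":8},{"linear":[0.5,0,0],"rotation":[0,0,0],"gripper":8},{"linear":[0,0,0],"rotation":[0,0,0],"gripper":8},{"linear":[0,0,0],"rotation":[0,0,0],"gripper":8},{"linear":[0,0,0],"rotation":[0,0,0],"gripper":8},{"linear":[0,0,0],"rotation":[0,0,0],"gripper":8},{"linear":[0,0,0],"rotation":[0,0,0],"gripper":8},{"linear":[0,0,0],"rotation":[0,0,0],"gripper":8}]'
```

```text
time_s: 49.25
ee_pos: [0.5153, 0.0287, 0.012]
tool_rot: [180.0, 0.1, -4.0]
force: [-5.0, -0.7, -0.7]
gripper_width: 0.219
gripper_force: 30.0
time_s: 50.25
ee_pos: [0.5152, 0.0287, 0.0114]
tool_rot: [180.0, 0.2, -4.0]
force: [-12.1, -0.4, 8.2]
gripper_width: 0.219
gripper_force: 30.0
```

```bash
python3 -m crank '[{"linear":[0,0,0],"rotation":[0,0,0],"gripper":50},{"linear":[0,0,0],"rotation":[0,0,0],"gripper":50},{"linear":[0,0,0],"rotation":[0,0,0],"gripper":50},{"linear":[0,0,-20],"rotation":[0,0,0],"gripper":50},{"linear":[0,0,-40],"rotation":[0,0,0],"gripper":50},{"linear":[0,0,-40],"rotation":[0,0,0],"gripper":50},{"linear":[0,0,-40],"rotation":[0,0,0],"gripper":50},{"linear":[0,0,0],"rotation":[0,0,0],"gripper":50}]'
python3 - <<'E'
from home import *
from plan import plan
cap('wrist','w15');home(np.load('w15.npz'),64)
plan(588,258.5,151,-10)
E
```

```text
time_s: 51.25
ee_pos: [0.5194, 0.0285, 0.1543]
tool_rot: [-180.0, -0.3, -4.0]
force: [0.0, -0.0, -0.7]
gripper_width: 0.547
gripper_force: 0.0
rib U [495.5 530.8] V [54.1 73.9] z [60.5 62. ] want U 496.6..532.6
t51.3 at [518.3  28.6 152.6] rpy [-180.    -0.2   -4. ] F[-0.4 -0.2 -0.4] g50 gf0 j6 91 rv [-0.    -0.003  0.104] | d [  53.4 -234.3    1.7]
```

```bash
python3 -m crank '[{"linear":[8.9,-39,0],"rotation":[0,0,0],"gripper":50},{"linear":[8.9,-39,0],"rotation":[0,0,0],"gripper":50},{"linear":[8.9,-39,0],"rotation":[0,0,0],"gripper":50},{"linear":[8.9,-39,0],"rotation":[0,0,0],"gripper":50},{"linear":[8.9,-39,0],"rotation":[0,0,0],"gripper":50},{"linear":[8.9,-39,0],"rotation":[0,0,0],"gripper":50},{"linear":[0,0,0],"rotation":[0,0,0.104],"gripper":50},{"linear":[0,0,0],"rotation":[0,0,0],"gripper":50}]'|head -2
python3 - <<'E'
from plate import *
from plan import plan
c=cap('wrist','w16');w=cloud(c['z_map'],c['K'],c['M']);plate(w,590,258);plan(588,258.5,-3,-10)
P=w.reshape(-1,3);k=(P[:,1]<.2)&(P[:,1]>.12)&(P[:,0]>.56)&(P[:,0]<.68)&(P[:,2]>.03)&(P[:,2]<.09);print('measure',k.sum(),P[k].min(0),P[k].max(0))
k=(P[:,1]<.45)&(P[:,1]>.31)&(P[:,0]>.56)&(P[:,0]<.78)&(P[:,2]>.03)&(P[:,2]<.09);print('carton/jar',k.sum(),P[k].min(0),P[k].max(0))
E
```

```text
time_s: 52.3
ee_pos: [0.5864, 0.2583, 0.1499]
rib 1067 [592.7, 259.3, 35.8, 19.4, -9.9] plate [605.9, 256.7, 117.3, 66.0, -9.9]
t52.4 at [586.5 258.  150.3] rpy [ 1.799e+02  1.000e-01 -9.900e+00] F[-0.2  0.3  0.3] g50 gf0 j6 118 rv [0.001 0.002 0.002] | d [  1.7  -0.9 153.2]
measure 4335 [0.59134988 0.14379727 0.03000909] [0.65732886 0.18103116 0.06117401]
carton/jar 19760 [0.56004487 0.32667988 0.03002813] [0.74277679 0.44999393 0.07192037]
```

```bash
python3 -m crank '[{"linear":[2.8,-2.3,40],"rotation":[0,0,0],"gripper":50},{"linear":[0,0,40],"rotation":[0,0,0],"gripper":50},{"linear":[0,0,34],"rotation":[0,0,0],"gripper":50},{"linear":[0,0,22],"rotation":[0,0,0],"gripper":50},{"linear":[0,0,13],"rotation":[0,0,0],"gripper":50},{"linear":[0,0,0],"rotation":[0,0,0],"gripper":8},{"linear":[0,0,0],"rotation":[0,0,0],"gripper":8},{"linear":[0,0,0],"rotation":[0,0,0],"gripper":8}]'; python3 -m crank '[{"linear":[0,0,0],"rotation":[0,0,0],"gripper":8},{"linear":[0,0,0],"rotation":[0,0,0],"gripper":8},{"linear":[0,0,0],"rotation":[0,0,0],"gripper":8},{"linear":[0,0,0],"rotation":[0,0,0],"gripper":8},{"linear":[0,0,0],"rotation":[0,0,0],"gripper":8},{"linear":[0,0,-20],"rotation":[0,0,0],"gripper":8},{"linear":[0,0,-30],"rotation":[0,0,0],"gripper":8},{"linear":[0,0,-30],"rotation":[0,0,0],"gripper":8}]';python3 plan.py 433.8 -74.4 80 -4
```

```text
time_s: 53.35
ee_pos: [0.5908, 0.2602, 0.0035]
tool_rot: [-180.0, -0.1, -10.0]
force: [-0.4, 0.2, 0.8]
gripper_width: 0.248
gripper_force: 0.0
time_s: 54.35
ee_pos: [0.59, 0.26, 0.0834]
tool_rot: [180.0, 0.0, -10.0]
force: [0.2, 1.0, -1.8]
gripper_width: 0.216
gripper_force: 30.0
t54.4 at [590.  260.   83.4] rpy [180.   0. -10.] F[ 0.2  1.  -1.8] g20 gf30 j6 118 rv [ 0.     0.    -0.104] | d [-95.9 356.4   3.5]
```

```bash
python3 -m crank '[{"linear":[-32,0,-20],"rotation":[0,0,0],"gripper":8},{"linear":[-32,0,-20],"rotation":[0,0,0],"gripper":8},{"linear":[-32,0,0],"rotation":[0,0,0],"gripper":8},{"linear":[0,39.6,0],"rotation":[0,0,0],"gripper":8},{"linear":[0,39.6,0],"rotation":[0,0,0],"gripper":8},{"linear":[0,39.6,0],"rotation":[0,0,0],"gripper":8},{"linear":[0,39.6,0],"rotation":[0,0,0],"gripper":8},{"linear":[0,39.6,0],"rotation":[0,0,0],"gripper":8}]'|head -3; python3 -m crank '[{"linear":[0,39.6,0],"rotation":[0,0,0],"gripper":8},{"linear":[0,39.6,0],"rotation":[0,0,0],"gripper":8},{"linear":[0,39.6,0],"rotation":[0,0,0],"gripper":8},{"linear":[0,39.6,0],"rotation":[0,0,0],"gripper":8},{"linear":[0,0,0],"rotation":[0,0,-0.104],"gripper":8},{"linear":[0,0,25],"rotation":[0,0,0],"gripper":8},{"linear":[0,0,18],"rotation":[0,0,0],"gripper":8},{"linear":[0,0,0],"rotation":[0,0,0],"gripper":8}]'
python3 - <<'E'
from held import *
from plan import plan
cap('wrist','w17');held(np.load('w17.npz'),-44,78,95);plan(433.8,-74.4,18,-4)
E
```

```text
time_s: 55.35
ee_pos: [0.461, 0.0806, 0.1228]
tool_rot: [-180.0, -0.0, -10.0]
time_s: 56.35
ee_pos: [0.4331, -0.0741, 0.0789]
tool_rot: [-180.0, 0.1, -4.0]
force: [0.3, -0.5, -2.2]
gripper_width: 0.217
gripper_force: 30.0
nose U 533.5 [(470, np.float64(-77.4), np.float64(-11.2), np.float64(82.4)), (485, np.float64(-77.3), np.float64(-11.1), np.float64(82.8)), (500, np.float64(-77.3), np.float64(-11.3), np.float64(82.8)), (515, np.float64(-77.3), np.float64(-11.4), np.float64(82.8)), (530, np.float64(-77.3), np.float64(-11.4), np.float64(82.2))]
t56.4 at [433.7 -74.2  79.6] rpy [-180.    0.   -4.] F[ 0.4 -0.6 -1.9] g20 gf30 j6 77 rv [-0.     0.001 -0.   ] | d [ 0.2  0.2 61.6]
```

```bash
python3 -m crank '[{"linear":[0,-0.3,25],"rotation":[0,0,0],"gripper":8},{"linear":[0,0,22],"rotation":[0,0,0],"gripper":8},{"linear":[0,0,11.6],"rotation":[0,0,0],"gripper":8},{"linear":[0,0,0],"rotation":[0,0,0],"gripper":8},{"linear":[10,0,0],"rotation":[0,0,0],"gripper":8},{"linear":[10,0,0],"rotation":[0,0,0],"gripper":8},{"linear":[10,0,0],"rotation":[0,0,0],"gripper":8},{"linear":[0,0,0],"rotation":[0,0,0],"gripper":8}]'; python3 -m crank '[{"linear":[5,0,0],"rotation":[0,0,0],"gripper":8},{"linear":[5,0,0],"rotation":[0,0,0],"gripper":8},{"linear":[5,0,0],"rotation":[0,0,0],"gripper":8},{"linear":[5,0,0],"rotation":[0,0,0],"gripper":8},{"linear":[5,0,0],"rotation":[0,0,0],"gripper":8},{"linear":[5,0,0],"rotation":[0,0,0],"gripper":8},{"linear":[5,0,0],"rotation":[0,0,0],"gripper":8},{"linear":[0,0,0],"rotation":[0,0,0],"gripper":8}]'
```

```text
time_s: 57.4
ee_pos: [0.4651, -0.0763, 0.0211]
tool_rot: [180.0, -0.1, -4.0]
force: [0.1, 1.0, -3.2]
gripper_width: 0.216
gripper_force: 30.0
time_s: 58.4
ee_pos: [0.4992, -0.0786, 0.0209]
tool_rot: [180.0, -0.0, -4.0]
force: [-0.3, -0.8, -2.2]
gripper_width: 0.218
gripper_force: 30.0
```

```bash
python3 -m crank '[{"linear":[2,0,0],"rotation":[0,0,0],"gripper":8},{"linear":[2,0,0],"rotation":[0,0,0],"gripper":8},{"linear":[2,0,0],"rotation":[0,0,0],"gripper":8},{"linear":[2,0,0],"rotation":[0,0,0],"gripper":8},{"linear":[1,0,0],"rotation":[0,0,0],"gripper":8},{"linear":[1,0,0],"rotation":[0,0,0],"gripper":8},{"linear":[1,0,0],"rotation":[0,0,0],"gripper":8},{"linear":[0,0,0],"rotation":[0,0,0],"gripper":8}]'
python3 -m crank '[{"linear":[0.5,0,0.7],"rotation":[0,0,0],"gripper":8},{"linear":[0.5,0,0],"rotation":[0,0,0],"gripper":8},{"linear":[0,0,0],"rotation":[0,0,0],"gripper":8},{"linear":[0,0,0],"rotation":[0,0,0],"gripper":8},{"linear":[0,0,0],"rotation":[0,0,0],"gripper":8},{"linear":[0,0,0],"rotation":[0,0,0],"gripper":8},{"linear":[0,0,0],"rotation":[0,0,0],"gripper":8},{"linear":[0,0,0],"rotation":[0,0,0],"gripper":8}]'
```

```text
time_s: 59.4
ee_pos: [0.509, -0.0792, 0.0208]
tool_rot: [-180.0, 0.1, -4.0]
force: [-5.5, -1.2, -0.6]
gripper_width: 0.217
gripper_force: 30.0
time_s: 60.4
ee_pos: [0.509, -0.0792, 0.02]
tool_rot: [-180.0, 0.2, -4.0]
force: [-10.1, -1.0, 2.3]
gripper_width: 0.216
gripper_force: 30.0
```

```bash
python3 -m crank '[{"linear":[0,0,0],"rotation":[0,0,0],"gripper":50},{"linear":[0,0,0],"rotation":[0,0,0],"gripper":50},{"linear":[0,0,0],"rotation":[0,0,0],"gripper":50},{"linear":[0,0,-20],"rotation":[0,0,0],"gripper":50},{"linear":[0,0,-40],"rotation":[0,0,0],"gripper":50},{"linear":[0,0,-40],"rotation":[0,0,0],"gripper":50},{"linear":[0,0,-40],"rotation":[0,0,0],"gripper":50},{"linear":[0,0,0],"rotation":[0,0,0],"gripper":60}]'|head -2
python3 - <<'E'
from home import *
from plan import plan
cap('wrist','w18');d=np.load('w18.npz');home(d,-44);home(d,-152);home(d,64)
c=cap('scene','sc18');d=np.load('sc18.npz')
from tee import tee
w=cloud(c['z_map'],c['K'],c['M']);hsv=cv2.cvtColor(c['frame'],cv2.COLOR_RGB2HSV).astype(int)
m=(w[...,0]>.28)&(w[...,0]<.52)&(abs(w[...,1])<.4)&(w[...,2]>.008)&(w[...,2]<.04)&(hsv[...,1]>110)&(hsv[...,0]<16);print('orange on counter',m.sum())
plan(480.6,-327.2,160,13.9)
E
```

```text
time_s: 61.4
ee_pos: [0.5126, -0.0799, 0.163]
rib U [496.  530.9] V [-54.  -34.3] z [60.5 61.9] want U 496.6..532.6
rib U [495.8 531. ] V [-161.1 -141.6] z [60.3 61.9] want U 496.6..532.6
rib U [495.2 530.9] V [53.7 73.1] z [60.3 62. ] want U 496.6..532.6
orange on counter 321
t61.5 at [510.8 -79.4 160.2] rpy [180.  -0.  -4.] F[ 0.7  0.5 -0.2] g60 gf0 j6 79 rv [ 0.    -0.001 -0.313] | d [-1.270e+01  2.493e+02  2.000e-01]
```

```bash
python3 -m crank '[{"linear":[-2.1,41.5,0],"rotation":[0,0,0],"gripper":60},{"linear":[-2.1,41.5,0],"rotation":[0,0,0],"gripper":60},{"linear":[-2.1,41.5,0],"rotation":[0,0,0],"gripper":60},{"linear":[-2.1,41.5,0],"rotation":[0,0,0],"gripper":60},{"linear":[-2.1,41.5,0],"rotation":[0,0,0],"gripper":60},{"linear":[-2.1,41.5,0],"rotation":[0,0,0],"gripper":60},{"linear":[0,0,0],"rotation":[0,0,-0.156],"gripper":60},{"linear":[0,0,0],"rotation":[0,0,-0.156],"gripper":60}]'|head -2
python3 -m crank '[{"linear":[0,0,0],"rotation":[0,0,0],"gripper":60},{"linear":[0,0,0],"rotation":[0,0,0],"gripper":60},{"linear":[0,0,0],"rotation":[0,0,0],"gripper":60},{"linear":[0,0,0],"rotation":[0,0,0],"gripper":60},{"linear":[0,0,0],"rotation":[0,0,0],"gripper":60},{"linear":[0,0,0],"rotation":[0,0,0],"gripper":60},{"linear":[0,0,0],"rotation":[0,0,0],"gripper":60},{"linear":[0,0,0],"rotation":[0,0,0],"gripper":60}]'|head -2
python3 - <<'E'
from m import *
from plan import plan
c=cap('wrist','w19');w=cloud(c['z_map'],c['K'],c['M']);f=c['frame'];hsv=cv2.cvtColor(f,cv2.COLOR_RGB2HSV).astype(int)
box=(w[...,0]>.44)&(w[...,0]<.6)&(w[...,1]>-.45)&(w[...,1]<-.29)
k=box&(w[...,2]>.055)&(w[...,2]<.08);kn=rect(w[k]);print('knob',kn)
k=box&(w[...,2]>.008)&(w[...,2]<.03)&(hsv[...,1]>120)&((hsv[...,0]<6)|(hsv[...,0]>174));print('red',rect(w[k]))
plan(kn[0],kn[1],30,13.9)
a=np.radians(np.linspace(165.6,226.5,9));p=np.c_[70*np.cos(a),70*np.sin(a)];d=np.diff(p,axis=0);r=np.radians(13.9);cc,s=np.cos(r),np.sin(r)
print(np.c_[cc*d[:,0]+s*d[:,1],s*d[:,0]-cc*d[:,1]].round(1).tolist(), 'target',(p[-1]+[547.6,-344.4]).round(1))
d=np.load('sc18.npz');w=cloud(d['z'],d['K'],d['M']);hsv=cv2.cvtColor(d['frame'],cv2.COLOR_RGB2HSV).astype(int)
m=(w[...,0]>.28)&(w[...,0]<.52)&(abs(w[...,1])<.4)&(w[...,2]>.008)&(w[...,2]<.04)&(hsv[...,1]>110)&(hsv[...,0]<16);print(np.percentile(w[m],[3,50,97],axis=0).round(3).tolist())
E
```

```text
time_s: 62.5
ee_pos: [0.4799, -0.327, 0.1584]
time_s: 63.5
ee_pos: [0.4807, -0.3269, 0.1602]
knob [480.6, -327.1, 22.1, 21.3, -34.4]
red [501.8, -392.5, 53.6, 12.9, 45.9]
t63.5 at [ 480.7 -326.9  160.2] rpy [180.   -0.   13.8] F[-0.3 -0.3 -0.3] g60 gf0 j6 36 rv [ 0.    -0.    -0.001] | d [-1.000e-01  1.000e-01  1.302e+02]
[[-3.9, 8.5], [-2.7, 8.9], [-1.5, 9.2], [-0.3, 9.3], [1.0, 9.2], [2.2, 9.0], [3.4, 8.7], [4.5, 8.1]] target [ 499.4 -395.2]
[[0.281, -0.397, 0.01], [0.296, 0.313, 0.018], [0.516, 0.38, 0.038]]
```

```bash
python3 -m crank '[{"linear":[0,0,40],"rotation":[0,0,0],"gripper":60},{"linear":[0,0,40],"rotation":[0,0,0],"gripper":60},{"linear":[0,0,35],"rotation":[0,0,0],"gripper":60},{"linear":[0,0,15],"rotation":[0,0,0],"gripper":60},{"linear":[0,0,0],"rotation":[0,0,0],"gripper":15},{"linear":[0,0,0],"rotation":[0,0,0],"gripper":15},{"linear":[0,0,0],"rotation":[0,0,0],"gripper":15},{"linear":[0,0,0],"rotation":[0,0,0],"gripper":15}]'|head -2
python3 -m crank '[{"linear":[0,0,0],"rotation":[0,0,0],"gripper":15},{"linear":[0,0,0],"rotation":[0,0,0],"gripper":15},{"linear":[0,0,0],"rotation":[0,0,0],"gripper":15},{"linear":[0,0,0],"rotation":[0,0,0],"gripper":15},{"linear":[-3.9,8.5,0],"rotation":[0,0,0],"gripper":15},{"linear":[-2.7,8.9,0],"rotation":[0,0,0],"gripper":15},{"linear":[-1.5,9.2,0],"rotation":[0,0,0],"gripper":15},{"linear":[-0.3,9.3,0],"rotation":[0,0,0],"gripper":15}]'
python3 -m crank '[{"linear":[1,9.2,0],"rotation":[0,0,0],"gripper":15},{"linear":[2.2,9,0],"rotation":[0,0,0],"gripper":15},{"linear":[3.4,8.7,0],"rotation":[0,0,0],"gripper":15},{"linear":[4.5,8.1,0],"rotation":[0,0,0],"gripper":15},{"linear":[0,0,0],"rotation":[0,0,0],"gripper":15},{"linear":[0,0,0],"rotation":[0,0,0],"gripper":15},{"linear":[0,0,0],"rotation":[0,0,0],"gripper":15},{"linear":[0,0,0],"rotation":[0,0,0],"gripper":15}]'
python3 plan.py 499.4 -395.2 30
```

```text
time_s: 64.55
ee_pos: [0.481, -0.3272, 0.0309]
time_s: 65.55
ee_pos: [0.4793, -0.3624, 0.0304]
tool_rot: [-179.8, 0.1, 13.9]
force: [-0.3, 10.6, 10.3]
gripper_width: 0.229
gripper_force: 30.0
time_s: 66.55
ee_pos: [0.4997, -0.3949, 0.0305]
tool_rot: [-180.0, 0.0, 13.9]
force: [-3.8, 1.4, 4.7]
gripper_width: 0.225
gripper_force: 30.0
t66.5 at [ 499.7 -394.9   30.5] rpy [-180.     0.    13.9] F[-3.8  1.4  4.7] g21 gf30 j6 32 | d [-0.4  0.2  0.5]
```

Release, lift clear, check.

```bash
python3 -m crank '[{"linear":[0,0,0],"rotation":[0,0,0],"gripper":60},{"linear":[0,0,0],"rotation":[0,0,0],"gripper":60},{"linear":[0,0,0],"rotation":[0,0,0],"gripper":60},{"linear":[0,0,0],"rotation":[0,0,0],"gripper":60},{"linear":[0,0,-20],"rotation":[0,0,0],"gripper":60},{"linear":[0,0,-35],"rotation":[0,0,0],"gripper":60},{"linear":[0,0,-40],"rotation":[0,0,0],"gripper":60},{"linear":[0,0,-35],"rotation":[0,0,0],"gripper":60}]'|head -2
python3 -m crank '[{"linear":[0,0,-40],"rotation":[0,0,0],"gripper":60},{"linear":[-40,0,0],"rotation":[0,0,0],"gripper":60},{"linear":[-40,0,0],"rotation":[0,0,0],"gripper":60},{"linear":[0,0,0],"rotation":[0,0,0],"gripper":60},{"linear":[0,0,0],"rotation":[0,0,0],"gripper":60},{"linear":[0,0,0],"rotation":[0,0,0],"gripper":60},{"linear":[0,0,0],"rotation":[0,0,0],"gripper":60},{"linear":[0,0,0],"rotation":[0,0,0],"gripper":60}]'|head -2
python3 - <<'E'
from m import *
c=cap('wrist','w20');w=cloud(c['z_map'],c['K'],c['M']);f=c['frame'];hsv=cv2.cvtColor(f,cv2.COLOR_RGB2HSV).astype(int)
box=(w[...,0]>.44)&(w[...,0]<.6)&(w[...,1]>-.45)&(w[...,1]<-.29)
k=box&(w[...,2]>.055)&(w[...,2]<.08);kn=rect(w[k]);print('knob',kn,np.degrees(np.arctan2(kn[1]+344.4,kn[0]-547.6))%360)
k=box&(w[...,2]>.008)&(w[...,2]<.03)&(hsv[...,1]>120)&(hsv[...,0]>40)&(hsv[...,0]<85);g=rect(w[k]);print('green',g,np.degrees(np.arctan2(g[1]+344.4,g[0]-547.6))%360)
s=cap('scene','sc20')
im=cv2.resize(s['frame'],(800,600));cv2.imwrite('pics/fin.png',im[:,:,::-1])
E
```

```text
time_s: 67.55
ee_pos: [0.5004, -0.3952, 0.1617]
time_s: 68.55
ee_pos: [0.423, -0.4141, 0.2001]
knob [499.1, -395.8, 22.0, 21.2, -75.6] 226.66277388702818
green [483.5, -329.2, 52.6, 11.7, -13.5] 166.65987865621958
```

View pics/fin.png

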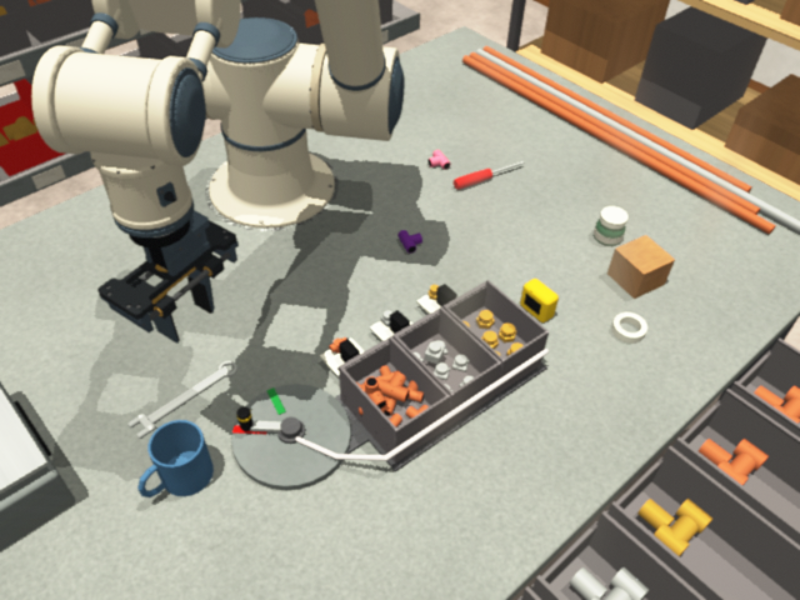

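The picture shows all three plates in their slots at px (342,352), (390,325) and (437,298). The knob is on red at (244,418), the fittings are in their bins, and the bystanders are where they were.

```bash
python3 -c "
from bench import env
print(env.finish_job())"
```

```text
the job is handed in; nothing more can be done
None
```

The job is handed in at about 69 s: lever swung to green first, all three plates pushed to their end stops, the steel plug and both copper tees put in their own bins, and the lever then left on the red mark; the hand-in returned no verdict.

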